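# Rack the press tools in reverse order

## Robot

A 7-joint arm with a two-finger parallel gripper is mounted at the origin on the work surface. World frame = base frame: x ahead of the robot, y to its left, z up, the work surface at z = 0. Lengths are in m, angles in rad, forces in N, time in s.
With the tool pointing down it reaches from about 0.4 to 0.85 m from the base axis. Payload 4.4 kg.
Tool frame: the origin (TCP) lies between the finger pads; the fingertips stand 19 mm ahead of it and the grasp point (between the pads) is the TCP; z points along the fingers, y is the direction in which the jaws open and shut (so a half turn about z gives the same grasp; the last joint's range is limited). The gripper opens to 94 mm and grips with 3 to 60 N. Pads are 16 mm wide; open, the fingers measure 119 mm over their backs; the gripper's body (75 mm by 177 mm) begins 78 mm behind the grasp point.
Start: joints at [-1.277, 0.628, 0.038, 1.517, -0.027, 0.996, -0.02], TCP at [0.229, 0.608, 0.224] pointing down, gripper open.
Joint ranges: [-3.06, 3.06], [-0.37, 2.12], [-1.25, 1.32], [0.18, 2.47], [-1.1, 4.24], [0.23, 1.98], [-2.94, 2.94]. Speed limits (rad/s): [2.57, 2.57, 3.14, 3.14, 3.14, 3.14, 3.14].

## Interface

Orientations are given as [roll, pitch, yaw] about the fixed x, y, z axes, in that order (R = Rz(yaw) Ry(pitch) Rx(roll)).
In Python, from bench import status, eyes, ticket gives the robot as it stands. The module is installed in compiled form; this text tells all that it offers.
- The arm moves only by the tool carry_out, never from a script. Its argument "moves" is a list of rows, each an object of numbers: "ax", "ay", "az": the turn, a rotation vector about the tool's x, y, z in rad; "x", "y", "z": the shift along the tool's x, y, z in m; "hand": the gripper's target within -1 to 1 (fully open at 1, half-way at 0, shut at -1). In form: [{"ax": .., "ay": .., "az": .., "x": .., "y": .., "z": .., "hand": ..}, ...]. A call has 1 to 20 rows; each row shifts and turns the pose as measured when the row begins, along the tool's axes as they then stand; what a row does not reach is not made up. A row lasts 1/10 s, in which the tool goes at most 50 mm and 8.59 degrees, less where a joint would pass 70% of its speed; a pose out of reach is approached as far as the arm can. A call with a gripper value outside its range is refused whole. The fingers move at their own pace and stop on an object; the grip force is fixed at half the most. Time passes only in rows, so rows that do not move let the fingers close. It gives the time, the measured TCP pose, the force and the opening at its end, in the units of the state.
- status.get_obs(): the state, without advancing time (a new reading comes with each control period).
- eyes.snapshot(name): name is "side" or "top" or "wrist"; returns (picture, depth): 420x560x3 uint8, red, green, blue; 420x560 float32, m along the optical axis (not along the pixel's ray), 0 where there is no reading.
- eyes.calibration(name): a dict with "camera_matrix" (3x3 intrinsics, pixels), "R" (3x3) and "t" (3): a world point X has camera coordinates R X + t. Camera axes: x right, y down, z forward; pixel columns grow to the right and rows downward; lengths in m; the calibration is good to about 2 mm. A picture is of the moment at which its call begins: read the wrist's pose just before it. calibration takes no time and is no camera call; for the wrist camera it gives the pose at the moment of the call.
- ticket.hand_in(): hands the job in, once; it reports no verdict.
Trained networks look in the newest picture that a camera, given by its name, has taken for a name from the list of things; names that differ only in an ending like _2 or _b are one class to them, and where a whole thing is asked for, a point or a joint stands for the part that bears it (a point fixed in the world has none). Each returns a list of dicts, best first, with "conf" (0 to 1); they miss things now and then, are a little off and sometimes report something else, mostly with a low value. They report only what shows in the picture. A call takes as long as a camera call. They do not tell look-alikes from the thing itself.
- eyes.search_frame(name, camera): "point" ([column, row] in pixels, amid what is visible of it).
- eyes.outline_of(name, camera): "region" (420x560 bool, what is visible of it) and "point" ([column, row] in pixels, amid what is visible of it).
- eyes.spot_point(name, camera): "point" ([column, row] in pixels: a listed point, or the origin of a listed thing).
The state is a dict: "t": time; "joint_pos": joint angles; "qd": joint speeds; "joint_torque": joint torques, N m; "ee_pos": TCP position; "ee_rot": TCP orientation; "wrist_force": force on the tool from outside, world axes, zero at the start; "ft_torque": the same for the moment, N m; "gripper_width": opening from 0.0 (shut) to 1.0 (fully open).
Only numpy, scipy, OpenCV 4.12 (cv2) and the standard library are available. Lean on these libraries where they do the work, as an engineer would, in place of code of your own. Each camera call takes 0.05 s, during which the arm holds its last target.

## Task

The four steel press tools stand in the white plastic wash rack in the order in which they were last used; the next pressing series runs backwards. Move them all to the wooden press rack in reverse order, counted from each rack's black knob: the tool nearest the knob of the wash rack goes into the bay farthest from the knob of the press rack, the next one beside it, and so on, each standing upright and flat on the floor of its own bay. Do not let any tool fall over, and leave the jar, the hammer and the beaker where they are.

Things in the scene. Friction and masses are not known exactly. Their poses are not given: they have to be found in the camera images.
- wash_rack: White plastic rack, full at the start: 4 bays in a row along its y, centres at y -108, -36, 36, 108 mm, each 68 (y) x 72 mm inside, floor (black rubber pads) 9 mm and walls 14 mm above the bench. 84 x 292 mm, plus a tab at the +y end with an upright black knob (24 mm wide, 40 high) at y 168 mm. Origin: middle of the row, on the bench. Fixed; may be left or right, yaw within 0.35 rad of 0.
- press_rack: Light wooden rack, empty at the start: 4 bays in a row along its y, centres at y -108, -36, 36, 108 mm, each 68 (y) x 72 mm inside, floor (black rubber) 9 mm and walls 14 mm above the bench. 84 x 292 mm, plus a tab at the +y end with an upright black knob (24 mm wide, 40 high) at y 168 mm. Origin: middle of the row, on the bench. Fixed; may be left or right, yaw within 0.35 rad of 0.
- rod_mid (a point): Long punch: plain steel, a round foot 44 mm across and 12 mm high with a slim round shaft 22 mm across above it; 95 mm tall, about 0.3 kg. Stands upright at the start, its underside 9 mm above the bench. This point is on its axis, half-way up (47.5 mm above its underside); z is up along its axis.
- die_mid (a point): Bored die: plain steel cylinder 46 mm across and 60 mm tall with a 14 mm bore down the middle, about 0.45 kg. Stands upright at the start, its underside 9 mm above the bench. This point is on its axis, half-way up (30 mm above its underside); z is up along its axis.
- anvil_mid (a point): Square anvil: steel block 36 x 36 mm and 50 mm high (sides along its own x and y axes) with a round boss, 20 mm across and 20 mm high, on top; 70 mm tall in all, about 0.5 kg. It may be turned up to 0.5 rad against the rack. Stands upright at the start, its underside 9 mm above the bench. This point is on its axis, half-way up (35 mm above its underside); z is up along its axis.
- ram_mid (a point): Stepped ram: plain steel, three round steps: foot 48 mm across and 18 mm high, body 34 mm across from 18 to 55 mm, nose 16 mm across from 55 to 80 mm; 80 mm tall, about 0.45 kg. Stands upright at the start, its underside 9 mm above the bench. This point is on its axis, half-way up (40 mm above its underside); z is up along its axis.
- pad_rod: Square black rubber pad, 60 x 60 x 3 mm, fixed in the wash rack's bay where the long punch stands at the start; all four pads look alike and stay where they are. Origin at the centre of its underside, 6 mm above the bench; its top is 9 mm above the bench.
- pad_die: Square black rubber pad, 60 x 60 x 3 mm, fixed in the wash rack's bay where the bored die stands at the start; all four pads look alike and stay where they are. Origin at the centre of its underside, 6 mm above the bench; its top is 9 mm above the bench.
- pad_anvil: Square black rubber pad, 60 x 60 x 3 mm, fixed in the wash rack's bay where the square anvil stands at the start; all four pads look alike and stay where they are. Origin at the centre of its underside, 6 mm above the bench; its top is 9 mm above the bench.
- pad_ram: Square black rubber pad, 60 x 60 x 3 mm, fixed in the wash rack's bay where the stepped ram stands at the start; all four pads look alike and stay where they are. Origin at the centre of its underside, 6 mm above the bench; its top is 9 mm above the bench.
Things that resemble listed ones, but are neither listed nor needed, are in the scene too. Leave any blue or purple look-alike of the part that bears die_mid alone.

How it is judged:
At the end, for the whole second after the job is handed in: Each tool stands in the press rack's bay that mirrors its starting bay (wash rack bay at y = +108 mm: press rack bay at y = -108 mm, and so on), middle within 18 mm of the bay's centre along x and y, upright within 0.08 rad, height within 4 mm of standing on the bay floor, at rest (((y of pad_rod in the frame of wash_rack between -0.138 and -0.078 m and y of rod_mid in the frame of press_rack between 0.09 and 0.126 m) or (y of pad_rod in the frame of wash_rack between -0.066 and -0.006 m and y of rod_mid in the frame of press_rack between 0.018 and 0.054 m) or (y of pad_rod in the frame of wash_rack between 0.006 and 0.066 m and y of rod_mid in the frame of press_rack between -0.054 and -0.018 m) or (y of pad_rod in the frame of wash_rack between 0.078 and 0.138 m and y of rod_mid in the frame of press_rack between -0.126 and -0.09 m)) and x of rod_mid in the frame of press_rack between -0.018 and 0.018 m and z of rod_mid in the frame of press_rack between 0.0525 and 0.0605 m and angle between each of rod_mid, die_mid, anvil_mid, ram_mid's own z axis and vertical below 0.08 rad and linear speed of each of rod, die, anvil, ram below 0.02 m/s and angular speed of each of rod, die, anvil, ram below 0.2 rad/s and ((y of pad_die in the frame of wash_rack between -0.138 and -0.078 m and y of die_mid in the frame of press_rack between 0.09 and 0.126 m) or (y of pad_die in the frame of wash_rack between -0.066 and -0.006 m and y of die_mid in the frame of press_rack between 0.018 and 0.054 m) or (y of pad_die in the frame of wash_rack between 0.006 and 0.066 m and y of die_mid in the frame of press_rack between -0.054 and -0.018 m) or (y of pad_die in the frame of wash_rack between 0.078 and 0.138 m and y of die_mid in the frame of press_rack between -0.126 and -0.09 m)) and x of die_mid in the frame of press_rack between -0.018 and 0.018 m and z of die_mid in the frame of press_rack between 0.035 and 0.043 m and ((y of pad_anvil in the frame of wash_rack between -0.138 and -0.078 m and y of anvil_mid in the frame of press_rack between 0.09 and 0.126 m) or (y of pad_anvil in the frame of wash_rack between -0.066 and -0.006 m and y of anvil_mid in the frame of press_rack between 0.018 and 0.054 m) or (y of pad_anvil in the frame of wash_rack between 0.006 and 0.066 m and y of anvil_mid in the frame of press_rack between -0.054 and -0.018 m) or (y of pad_anvil in the frame of wash_rack between 0.078 and 0.138 m and y of anvil_mid in the frame of press_rack between -0.126 and -0.09 m)) and x of anvil_mid in the frame of press_rack between -0.018 and 0.018 m and z of anvil_mid in the frame of press_rack between 0.04 and 0.048 m and ((y of pad_ram in the frame of wash_rack between -0.138 and -0.078 m and y of ram_mid in the frame of press_rack between 0.09 and 0.126 m) or (y of pad_ram in the frame of wash_rack between -0.066 and -0.006 m and y of ram_mid in the frame of press_rack between 0.018 and 0.054 m) or (y of pad_ram in the frame of wash_rack between 0.006 and 0.066 m and y of ram_mid in the frame of press_rack between -0.054 and -0.018 m) or (y of pad_ram in the frame of wash_rack between 0.078 and 0.138 m and y of ram_mid in the frame of press_rack between -0.126 and -0.09 m)) and x of ram_mid in the frame of press_rack between -0.018 and 0.018 m and z of ram_mid in the frame of press_rack between 0.045 and 0.053 m); the robot touches nothing.
It fails at once if a tool falls over (tilts more than 0.6 rad) (angle between any of rod_mid, die_mid, anvil_mid, ram_mid's own z axis and vertical above 0.6 rad).
It fails at once if the jar, hammer or beaker is moved more than 30 mm (distance of any of jar, mallet, beaker from where it was at the start of the episode above 0.03 m).
It also fails if it takes over 112 s, if anything falls off the work surface, if the arm or the gripper's body presses on something with over 40 N, if the wrist force passes 120 N, or if a joint passes its speed limit or range.

## Working session

There is one attempt and no reset: what is moved stays moved. The work goes in short steps, Python scripts to look and compute and a tool call to move; the robot and the scene stay as the last step left them, time stands still between calls to the robot, and variables do not carry over. Pictures are saved under pics/ and viewed, and the job is handed in when it is done.

Besides the shell and the picture viewer there is one more tool, called after "Emit:" as a command line: name --argument value ..., lists and objects as JSON in quotes. carry_out: Moves the arm, as the interface text tells. Its arguments: {"type":"object","properties":{"moves":{"type":"array"}},"required":["moves"]}

```bash
mkdir -p pics; ls; python3 - <<'E'
from bench import status, eyes
import cv2,numpy as np
o=status.get_obs(); print(o)
for n in ("top","side"):
    p,d=eyes.snapshot(n); cv2.imwrite(f"pics/{n}0.png",p[:,:,::-1]); np.savez(f"{n}0.npz",p=p,d=d)
    c=eyes.calibration(n); print(n,c)
E
```

```text
pics
{'t': 0.0, 'joint_pos': array([-1.27680895,  0.62930896,  0.03841149,  1.5183341 , -0.02699528,
        0.99631919, -0.02002176]), 'qd': array([-1.37563522e-04,  2.77897483e-04,  3.72818185e-04, -3.28498297e-05,
        1.52483267e-03,  1.05056426e-03,  1.20869046e-03]), 'joint_torque': array([ 3.95571178e-04, -5.49741125e+01,  1.14350338e+00, -1.86631483e+01,
       -5.22354722e-02,  2.34039308e-02,  1.77819211e-04]), 'ee_pos': array([0.2285862 , 0.60781492, 0.22358848]), 'ee_rot': array([-3.13974003e+00,  8.05128827e-06,  2.78181152e+00]), 'wrist_force': array([-0.8229379 ,  0.88954369, -0.15562241]), 'ft_torque': array([-0.02277123,  0.05106367,  0.01585725]), 'gripper_width': 1.0009686158741842}
top {'camera_matrix': array([[426.69834338,   0.        , 283.78339759],
       [  0.        , 426.69834338, 207.56800676],
       [  0.        ,   0.        ,   1.        ]]), 'R': array([[-0.01730143, -0.99969971, -0.01735394],
       [-0.99798477,  0.01832631, -0.0607498 ],
       [ 0.06104959,  0.01626791, -0.99800216]]), 't': array([0.01267123, 0.55326725, 0.96215057])}
side {'camera_matrix': array([[497.15059485,   0.        , 282.44507918],
       [  0.        , 497.15059485, 205.70208539],
       [  0.        ,   0.        ,   1.        ]]), 'R': array([[-9.62890080e-01, -2.69893014e-01, -6.74620799e-04],
       [-1.59070942e-01,  5.69528889e-01, -8.06432440e-01],
       [ 2.18034698e-01, -7.76398484e-01, -5.91325853e-01]]), 't': array([0.55503114, 0.17354   , 0.98435551])}
```

View pics/top0.png

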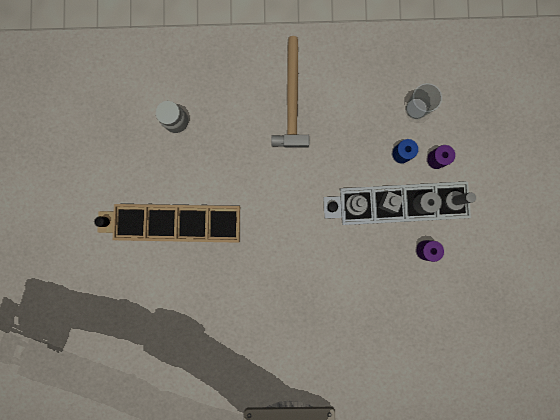

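View pics/side0.png

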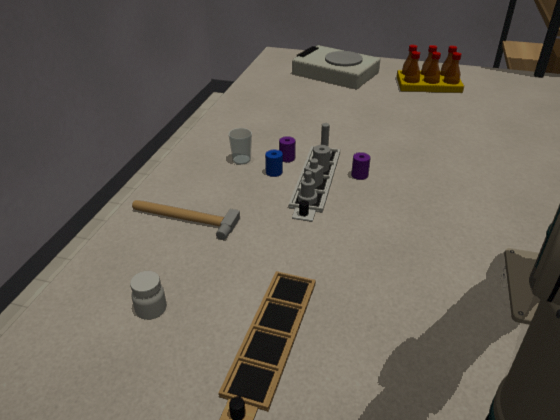

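The top view shows the wash rack on the right, with its knob at (332,207). From the knob, the tools are ram (357,204), anvil (391,202), die (430,202) and rod (457,201). The wooden rack is on the left with its knob at (102,222). The blue and purple dies at (405,150), (443,156) and (431,250) are look-alikes outside the rack.

```bash
cat > h.py <<'E'
from bench import status, eyes
import cv2,numpy as np
def ray(cam,uv,z,c=None):
    c=c or eyes.calibration(cam); K,R,t=c["camera_matrix"],c["R"],c["t"]
    C=-R.T@t; d=R.T@np.linalg.inv(K)@np.array([uv[0],uv[1],1.]); return C+d*(z-C[2])/d[2]
def cloud(cam,d,c=None):
    c=c or eyes.calibration(cam); K,R,t=c["camera_matrix"],c["R"],c["t"]
    v,u=np.mgrid[:420,:560]; P=np.stack([(u-K[0,2])/K[0,0]*d,(v-K[1,2])/K[1,1]*d,d],-1)
    return (P-t)@R
E
python3 - <<'E'
from h import *
H=dict(wash_rack=0,press_rack=0,rod_mid=.0565,die_mid=.039,anvil_mid=.044,ram_mid=.049,pad_rod=.006)
for cam in("top","side"):
    eyes.snapshot(cam)
    for n,z in H.items():
        for r in eyes.spot_point(n,cam)[:4]:
            print(cam,n,round(r["conf"],2),np.round(r["point"],1),np.round(ray(cam,r["point"],z),4))
# racks from depth
d=np.load("top0.npz")["d"]; P=cloud("top",d)
print(P[207,332],P[222,102],P[300,280], P[204,357])
for cam in("top",):
  for n in("wash_rack","press_rack"):
    r=eyes.outline_of(n,cam)[0]; m=r["region"]; 
    v,u=np.nonzero(m); q=np.array([ray(cam,(a,b),.012) for a,b in zip(u,v)])[:,:2].astype(np.float32)
    print(n,m.sum(),cv2.minAreaRect(q))
E
python3 -c "
import cv2
p=cv2.imread('pics/top0.png');cv2.imwrite('pics/c1.png',cv2.resize(p[170:270,310:490],None,fx=4,fy=4,interpolation=2));cv2.imwrite('pics/c2.png',cv2.resize(p[190:260,80:260],None,fx=4,fy=4,interpolation=2))"
```

```text
top wash_rack 0.93 [402.3 202.2] [ 0.5619 -0.2727  0.    ]
top press_rack 0.68 [177.  223.1] [0.5226 0.2535 0.    ]
top rod_mid 0.57 [461.2 197.8] [ 0.5653 -0.3865  0.0565]
top die_mid 0.81 [429.4 249.8] [ 0.4524 -0.3186  0.039 ]
top die_mid 0.71 [439.3 153.9] [ 0.6664 -0.3489  0.039 ]
top die_mid 0.65 [408.7 153.3] [ 0.6691 -0.2806  0.039 ]
top die_mid 0.62 [425.5 204.1] [ 0.554  -0.3138  0.039 ]
top anvil_mid 0.87 [392.4 202.7] [ 0.5582 -0.2392  0.044 ]
top ram_mid 0.61 [358.4 203. ] [ 0.5585 -0.1631  0.049 ]
top pad_rod 0.66 [402.2 203.3] [ 0.5589 -0.2708  0.006 ]
top pad_rod 0.6 [450.  197.3] [ 0.5708 -0.381   0.006 ]
side wash_rack 0.57 [318.7 178.6] [ 0.5539 -0.2763  0.    ]
side press_rack 0.57 [274.2 333. ] [ 0.5224  0.2483 -0.    ]
side rod_mid 0.56 [324.  140.6] [ 0.5645 -0.3822  0.0565]
side rod_mid 0.2 [305.  197.6] [ 0.5512 -0.1037  0.0565]
side die_mid 0.9 [288.7 150.3] [ 0.6522 -0.334   0.039 ]
side die_mid 0.79 [323.  156.4] [ 0.5549 -0.3272  0.039 ]
side die_mid 0.69 [356.4 166.5] [ 0.4605 -0.3001  0.039 ]
side die_mid 0.59 [271.9 162.6] [ 0.678  -0.2596  0.039 ]
side anvil_mid 0.82 [312.4 172.2] [ 0.5631 -0.2346  0.044 ]
side ram_mid 0.6 [305.9 185.3] [ 0.5635 -0.1649  0.049 ]
side ram_mid 0.51 [318.2 156. ] [ 0.5645 -0.3091  0.049 ]
side pad_rod 0.59 [321.5 155.8] [ 0.5697 -0.3845  0.006 ]
[ 0.55104903 -0.10503311  0.04393037] [0.5268458  0.41110126 0.04299938] [0.3417538  0.01539502 0.0032935 ] [ 0.55409822 -0.15460074  0.08335814]
wash_rack 2524 ((0.558923602104187, -0.254383385181427), (0.08967271447181702, 0.3334244191646576), 1.2998794317245483)Traceback (most recent call last):
  File "<stdin>", line 14, in <module>
  File "h.py", line 4, in ray
    c=c or eyes.calibration(cam); K,R,t=c["camera_matrix"],c["R"],c["t"]
           ~~~~~~~~~~~~~~~~^^^^^
ValueError: time passes only in moves, steps and waits
```

View pics/c1.png

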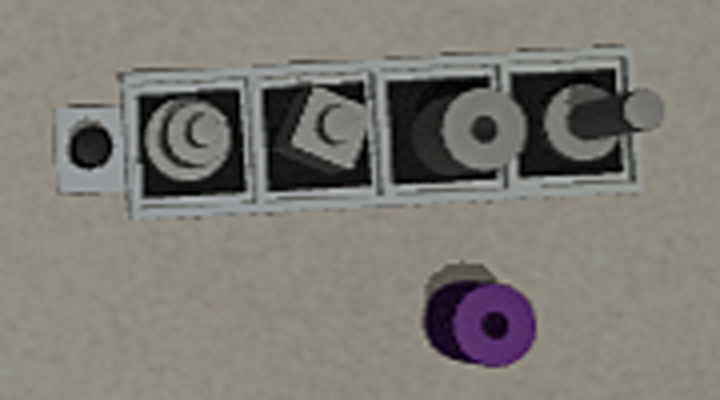

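View pics/c2.png

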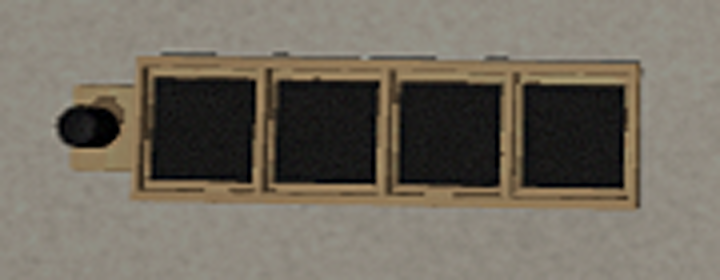

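```bash
python3 - <<'E'
from h import *
c=eyes.calibration("top")
def q(x,y,o): return ((x+.5)/4-.5+o[0],(y+.5)/4-.5+o[1])
o=(310,170)
for n,x,y,z in [("ram",205,130,.089),("anv",338,123,.079),("die",484,128,.069),("rod",643,109,.104),("ramfoot",188,140,.027),("rodfoot",583,122,.021),("knob",91,145,.04)]:
    print(n,np.round(ray("top",q(x,y,o),z,c),4))
W=np.array([ray("top",q(x,y,o),.014,c)[:2] for x,y in[(123,73),(629,47),(641,188),(133,218)]])
o=(80,190)
Wp=np.array([ray("top",q(x,y,o),.014,c)[:2] for x,y in[(136,58),(639,63),(638,208),(132,198)]])
for A in(W,Wp):
    m=A.mean(0); y=(A[0]+A[3]-A[1]-A[2])/2; print("rack",m,np.linalg.norm(y),np.linalg.norm((A[0]+A[1]-A[2]-A[3])/2),"yaw",np.arctan2(-y[0],y[1]), "x-yaw", np.arctan2(*(A[0]+A[1]-A[2]-A[3])[::-1]))
for x,y in[(202,130),(327,132),(451,134),(573,135)]: print(np.round(ray("top",q(x,y,o),.009,c),4))
o=status.get_obs();print(o["t"],o["ee_pos"],o["ee_rot"])
eyes.snapshot("wrist"); w=eyes.calibration("wrist"); print(w, "cam centre",-w["R"].T@w["t"])
E
```

```text
ram [ 0.5576 -0.162   0.089 ]
anv [ 0.5607 -0.2348  0.079 ]
die [ 0.5573 -0.3156  0.069 ]
rod [ 0.5632 -0.3866  0.104 ]
ramfoot [ 0.5564 -0.1625  0.027 ]
rodfoot [ 0.5629 -0.3873  0.021 ]
knob [ 0.5538 -0.1063  0.04  ]
rack [ 0.56021344 -0.27484172] 0.28980176094250165 0.08229519190458326 yaw 0.03693799588117362 x-yaw 0.04193173705908009
rack [0.52361351 0.25202337] 0.29234718584376307 0.08214694976303392 yaw -0.03251737608148337 x-yaw -0.019709884221899412
[0.5266 0.3604 0.009 ]
[0.5241 0.2875 0.009 ]
[0.5217 0.2153 0.009 ]
[0.5198 0.1445 0.009 ]
1.0 [0.22884232 0.60838913 0.22448339] [-3.14158032e+00 -4.19555188e-05  2.78170415e+00]
{'camera_matrix': array([[317.59745564,   0.        , 279.88165129],
       [  0.        , 317.59745564, 205.5356087 ],
       [  0.        ,   0.        ,   1.        ]]), 'R': array([[ 0.35266283,  0.93574969, -0.00120458],
       [ 0.90762618, -0.34174992,  0.24376569],
       [ 0.227692  , -0.08706041, -0.96983341]]), 't': array([-0.64955388, -0.02586976,  0.39105008])} cam centre [0.16351461 0.63302384 0.38477715]
```

```bash
cat >> h.py <<'E'
from scipy.spatial.transform import Rotation as Ro
import json
def plan(wps,hand,step=.04,rs=.13,nd=3):
    """wps: list of (x,y,z,yaw) targets, tool straight down. prints rows"""
    o=status.get_obs(); p=np.array(o["ee_pos"]); R=Ro.from_euler("xyz",o["ee_rot"]); rows=[]
    for w in wps:
        T=np.array(w[:3]); RT=Ro.from_euler("xyz",[np.pi,0,w[3]])
        n=max(1,int(np.ceil(max(np.linalg.norm(T-p)/step,(R.inv()*RT).magnitude()/rs))))
        for i in range(n):
            s=R.inv().apply((T-p)/(n-i)); rv=(R.inv()*RT).as_rotvec()/(n-i)
            s=np.round(s,nd); rv=np.round(rv,3)
            rows.append(dict(ax=rv[0],ay=rv[1],az=rv[2],x=s[0],y=s[1],z=s[2],hand=hand))
            p=p+R.apply(s); R=R*Ro.from_rotvec(rv)
    print(len(rows)); print("["+",\n".join(json.dumps({k:float(v)+0. for k,v in r.items()}) for r in rows)+"]")
def st():
    o=status.get_obs(); print("t",round(o["t"],2),"p",np.round(o["ee_pos"],4),"r",np.round(o["ee_rot"],4),"F",np.round(o["wrist_force"],1),"w",round(o["gripper_width"],3))
E
python3 - <<'E'
from h import *
plan([(.55,.3,.25,2.2),(.56,0,.25,1.7),(.545,-.24,.25,1.608)],.5,step=.048)
E
```

```text
23
[{"ax": 0.0, "ay": 0.0, "az": 0.058, "x": -0.041, "y": -0.018, "z": -0.003, "hand": 0.5},
{"ax": 0.0, "ay": 0.0, "az": 0.058, "x": -0.042, "y": -0.015, "z": -0.003, "hand": 0.5},
{"ax": 0.0, "ay": 0.0, "az": 0.058, "x": -0.043, "y": -0.013, "z": -0.002, "hand": 0.5},
{"ax": 0.0, "ay": 0.0, "az": 0.058, "x": -0.043, "y": -0.01, "z": -0.003, "hand": 0.5},
{"ax": 0.0, "ay": 0.0, "az": 0.058, "x": -0.044, "y": -0.008, "z": -0.002, "hand": 0.5},
{"ax": 0.0, "ay": 0.0, "az": 0.058, "x": -0.044, "y": -0.005, "z": -0.003, "hand": 0.5},
{"ax": 0.0, "ay": 0.0, "az": 0.058, "x": -0.044, "y": -0.002, "z": -0.002, "hand": 0.5},
{"ax": 0.0, "ay": 0.0, "az": 0.059, "x": -0.045, "y": 0.0, "z": -0.003, "hand": 0.5},
{"ax": 0.0, "ay": 0.0, "az": 0.058, "x": -0.044, "y": 0.003, "z": -0.002, "hand": 0.5},
{"ax": 0.0, "ay": 0.0, "az": 0.059, "x": -0.044, "y": 0.005, "z": -0.003, "hand": 0.5},
{"ax": 0.0, "ay": 0.0, "az": 0.071, "x": -0.036, "y": -0.024, "z": 0.0, "hand": 0.5},
{"ax": 0.0, "ay": 0.0, "az": 0.071, "x": -0.037, "y": -0.022, "z": 0.0, "hand": 0.5},
{"ax": 0.0, "ay": 0.0, "az": 0.072, "x":
[... 199 characters left out ...]
.0, "hand": 0.5},
{"ax": 0.0, "ay": 0.0, "az": 0.071, "x": -0.041, "y": -0.01, "z": 0.0, "hand": 0.5},
{"ax": 0.0, "ay": 0.0, "az": 0.072, "x": -0.042, "y": -0.007, "z": 0.0, "hand": 0.5},
{"ax": 0.0, "ay": 0.0, "az": 0.015, "x": -0.039, "y": -0.008, "z": 0.0, "hand": 0.5},
{"ax": 0.0, "ay": 0.0, "az": 0.015, "x": -0.04, "y": -0.007, "z": 0.0, "hand": 0.5},
{"ax": 0.0, "ay": 0.0, "az": 0.015, "x": -0.04, "y": -0.006, "z": 0.0, "hand": 0.5},
{"ax": 0.0, "ay": 0.0, "az": 0.016, "x": -0.039, "y": -0.006, "z": 0.0, "hand": 0.5},
{"ax": 0.0, "ay": 0.0, "az": 0.015, "x": -0.04, "y": -0.005, "z": 0.0, "hand": 0.5},
{"ax": 0.0, "ay": 0.0, "az": 0.016, "x": -0.04, "y": -0.005, "z": 0.0, "hand": 0.5}]
```

Emit:
carry_out --moves '[{"ax":0,"ay":0,"az":0.06,"x":-0.041,"y":-0.018,"z":-0.003,"hand":0.5},{"ax":0,"ay":0,"az":0.06,"x":-0.042,"y":-0.015,"z":-0.003,"hand":0.5},{"ax":0,"ay":0,"az":0.06,"x":-0.043,"y":-0.013,"z":-0.003,"hand":0.5},{"ax":0,"ay":0,"az":0.06,"x":-0.043,"y":-0.01,"z":-0.003,"hand":0.5},{"ax":0,"ay":0,"az":0.06,"x":-0.044,"y":-0.008,"z":-0.002,"hand":0.5},{"ax":0,"ay":0,"az":0.06,"x":-0.044,"y":-0.005,"z":-0.003,"hand":0.5},{"ax":0,"ay":0,"az":0.06,"x":-0.044,"y":-0.002,"z":-0.002,"hand":0.5},{"ax":0,"ay":0,"az":0.06,"x":-0.045,"y":0,"z":-0.003,"hand":0.5},{"ax":0,"ay":0,"az":0.06,"x":-0.044,"y":0.003,"z":-0.002,"hand":0.5},{"ax":0,"ay":0,"az":0.06,"x":-0.044,"y":0.005,"z":-0.003,"hand":0.5}]'

```text
t: 2.05
ee_pos: [0.5499, 0.2936, 0.2502]
ee_rot: [3.14, -0.008, 2.175]
wrist_force: [0.4, 0.3, 1.3]
gripper_width: 0.748
```

```bash
python3 - <<'E'
from h import *
st();plan([(.56,0,.25,1.7),(.545,-.24,.25,1.608)],.5,step=.048)
E
```

```text
t 2.05 p [0.5499 0.2936 0.2502] r [ 3.1402 -0.0076  2.1754] F [0.4 0.3 1.3] w 0.748
13
[{"ax": 0.0, "ay": -0.001, "az": 0.068, "x": -0.035, "y": -0.023, "z": 0.0, "hand": 0.5},
{"ax": 0.0, "ay": -0.001, "az": 0.068, "x": -0.037, "y": -0.02, "z": 0.0, "hand": 0.5},
{"ax": 0.0, "ay": -0.001, "az": 0.068, "x": -0.038, "y": -0.018, "z": 0.0, "hand": 0.5},
{"ax": 0.0, "ay": -0.001, "az": 0.068, "x": -0.039, "y": -0.015, "z": 0.0, "hand": 0.5},
{"ax": 0.0, "ay": -0.001, "az": 0.068, "x": -0.04, "y": -0.012, "z": 0.0, "hand": 0.5},
{"ax": 0.0, "ay": -0.001, "az": 0.068, "x": -0.041, "y": -0.009, "z": -0.001, "hand": 0.5},
{"ax": -0.001, "ay": -0.002, "az": 0.067, "x": -0.042, "y": -0.007, "z": 0.0, "hand": 0.5},
{"ax": 0.0, "ay": 0.0, "az": 0.015, "x": -0.039, "y": -0.008, "z": 0.0, "hand": 0.5},
{"ax": 0.0, "ay": 0.0, "az": 0.015, "x": -0.039, "y": -0.007, "z": 0.0, "hand": 0.5},
{"ax": 0.0, "ay": 0.0, "az": 0.016, "x": -0.04, "y": -0.006, "z": 0.0, "hand": 0.5},
{"ax": 0.0, "ay": 0.0, "az": 0.015, "x": -0.04, "y": -0.006, "z": 0.0, "hand": 0.5},
{"ax": 0.0, "ay": 0.0, "az": 0.016, "x": -0.04, "y": -0.005, "z": 0.0, "hand": 0.5},
{"ax": 0.0, "ay": 0.0, "az": 0.015, "x": -0.039, "y": -0.005, "z": 0.0, "hand": 0.5}]
```

Tracking is accurate.

Emit:
carry_out --moves '[{"ax":0,"ay":-0.001,"az":0.068,"x":-0.035,"y":-0.023,"z":0,"hand":0.5},{"ax":0,"ay":-0.001,"az":0.068,"x":-0.037,"y":-0.02,"z":0,"hand":0.5},{"ax":0,"ay":-0.001,"az":0.068,"x":-0.038,"y":-0.018,"z":0,"hand":0.5},{"ax":0,"ay":-0.001,"az":0.068,"x":-0.039,"y":-0.015,"z":0,"hand":0.5},{"ax":0,"ay":-0.001,"az":0.068,"x":-0.04,"y":-0.012,"z":0,"hand":0.5},{"ax":0,"ay":-0.001,"az":0.068,"x":-0.041,"y":-0.009,"z":0,"hand":0.5},{"ax":0,"ay":-0.002,"az":0.068,"x":-0.042,"y":-0.007,"z":0,"hand":0.5},{"ax":0,"ay":0,"az":0.015,"x":-0.039,"y":-0.008,"z":0,"hand":0.5},{"ax":0,"ay":0,"az":0.015,"x":-0.039,"y":-0.007,"z":0,"hand":0.5},{"ax":0,"ay":0,"az":0.015,"x":-0.04,"y":-0.006,"z":0,"hand":0.5},{"ax":0,"ay":0,"az":0.015,"x":-0.04,"y":-0.006,"z":0,"hand":0.5},{"ax":0,"ay":0,"az":0.015,"x":-0.04,"y":-0.005,"z":0,"hand":0.5},{"ax":0,"ay":0,"az":0.015,"x":-0.039,"y":-0.005,"z":0,"hand":0.5},{"ax":0,"ay":0,"az":0,"x":0,"y":0,"z":0,"hand":0.5}]'

```text
t: 3.45
ee_pos: [0.5386, -0.2681, 0.251]
ee_rot: [3.131, 0.005, 1.575]
wrist_force: [-0.9, -0.4, -1.2]
gripper_width: 0.746
```

```bash
python3 - <<'E'
from h import *
st(); p,d=eyes.snapshot("wrist"); c=eyes.calibration("wrist"); cv2.imwrite("pics/w1.png",p[:,:,::-1]); 
np.savez("w1.npz",p=p,d=d,**c)
cv2.imwrite("pics/w1c.png",cv2.resize(p[110:310,100:500,::-1],None,fx=2,fy=2,interpolation=2))
H=dict(wash_rack=0,rod_mid=.0565,die_mid=.039,anvil_mid=.044,ram_mid=.049)
for n,z in H.items():
        for r in eyes.spot_point(n,"wrist")[:4]:
            print(n,round(r["conf"],2),np.round(r["point"],1),np.round(ray("wrist",r["point"],z,c),4))
E
```

```text
t 3.45 p [ 0.5386 -0.2681  0.251 ] r [3.1313 0.0049 1.5749] F [-0.9 -0.4 -1.2] w 0.746
wash_rack 0.58 [294.4 186.6] [ 0.5617 -0.2728  0.    ]
rod_mid 0.94 [296.8 283.5] [ 0.5636 -0.383   0.0565]
die_mid 0.85 [207.5 222.6] [ 0.454  -0.3105  0.039 ]
die_mid 0.71 [290.9 222.4] [ 0.556  -0.3099  0.039 ]
die_mid 0.62 [375.3 247.6] [ 0.6624 -0.3426  0.039 ]
die_mid 0.6 [391.3 186.9] [ 0.6753 -0.2651  0.039 ]
anvil_mid 0.8 [296.  158.5] [ 0.5604 -0.2315  0.044 ]
anvil_mid 0.2 [295.3 262.6] [ 0.562  -0.3609  0.044 ]
ram_mid 0.73 [300.8  91. ] [ 0.5639 -0.1587  0.049 ]
```

View pics/w1.png

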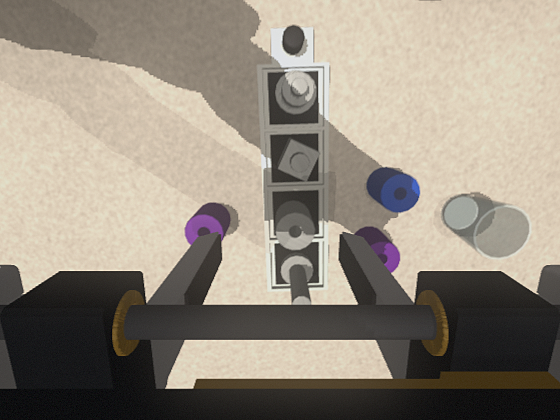

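The wrist view shows, from the knob at (293,40) downward: ram (296,92), anvil (298,158), die (294,230) and rod (300,280). This order agrees with the top camera. The coloured dies at (207,223), (392,190) and (377,250) lie outside the rack.

```bash
python3 - <<'E'
from h import *
w=np.load("w1.npz"); p=w["p"]; cv2.imwrite("pics/w1d.png",cv2.resize(p[60:190,250:340,::-1],None,fx=4,fy=4,interpolation=cv2.INTER_CUBIC))
P=cloud("wrist",w["d"],w)
for lo,hi,x,y in[(.055,.064,.56,-.235),(.085,.095,.558,-.162),(.06,.072,.557,-.315),(.074,.084,.56,-.235)]:
    m=(abs(P[...,0]-x)<.035)&(abs(P[...,1]-y)<.035)&(P[...,2]>lo)&(P[...,2]<hi); q=P[m]
    if len(q): print(x,y,len(q),q.mean(0),cv2.minAreaRect(q[:,:2].astype(np.float32)))
E
```

```text
0.56 -0.235 760 [ 0.56109197 -0.23177547  0.0588988 ] ((0.5616196393966675, -0.23294968903064728), (0.036047253757715225, 0.036056648939847946), 65.80028533935547)
0.558 -0.162 220 [ 0.55875403 -0.15880155  0.08896852] ((0.5586518049240112, -0.15863484144210815), (0.015051456168293953, 0.014571061357855797), 44.50031661987305)
0.557 -0.315 1157 [ 0.55838314 -0.31055857  0.06827483] ((0.5583872199058533, -0.3113507330417633), (0.044705718755722046, 0.04483546316623688), 42.8227424621582)
0.56 -0.235 285 [ 0.56148745 -0.23271138  0.0787985 ] ((0.5615420341491699, -0.23270894587039948), (0.018880248069763184, 0.018801109865307808), 0.1828228384256363)
```

View pics/w1d.png

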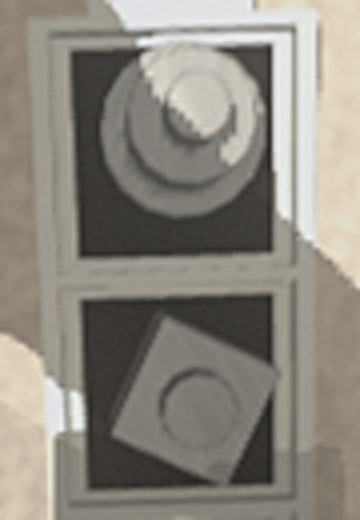

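```bash
python3 - <<'E'
from h import *
st();plan([(.5587,-.16,.2,1.608)],.5,step=.028)
E
```

```text
t 3.75 p [ 0.5414 -0.2585  0.2504] r [ 3.1311e+00 -1.5000e-03  1.5871e+00] F [0.2 0.4 0.2] w 0.747
5
[{"ax": 0.002, "ay": 0.0, "az": -0.004, "x": 0.02, "y": 0.004, "z": 0.01, "hand": 0.5},
{"ax": 0.002, "ay": 0.0, "az": -0.004, "x": 0.02, "y": 0.004, "z": 0.01, "hand": 0.5},
{"ax": 0.002, "ay": 0.0, "az": -0.004, "x": 0.019, "y": 0.004, "z": 0.01, "hand": 0.5},
{"ax": 0.002, "ay": -0.001, "az": -0.004, "x": 0.02, "y": 0.004, "z": 0.01, "hand": 0.5},
{"ax": 0.003, "ay": 0.0, "az": -0.005, "x": 0.019, "y": 0.003, "z": 0.011, "hand": 0.5}]
```

Emit:
carry_out --moves '[{"ax":0.002,"ay":0,"az":-0.004,"x":0.02,"y":0.004,"z":0.01,"hand":0.5},{"ax":0.002,"ay":0,"az":-0.004,"x":0.02,"y":0.004,"z":0.01,"hand":0.5},{"ax":0.002,"ay":0,"az":-0.004,"x":0.02,"y":0.004,"z":0.01,"hand":0.5},{"ax":0.002,"ay":0,"az":-0.004,"x":0.02,"y":0.004,"z":0.01,"hand":0.5},{"ax":0.002,"ay":0,"az":-0.004,"x":0.01,"y":0.002,"z":0.005,"hand":0.5},{"ax":0,"ay":0,"az":0,"x":0,"y":0,"z":0,"hand":0.5},{"ax":0,"ay":0,"az":0,"x":0,"y":0,"z":0,"hand":0.5},{"ax":0,"ay":0,"az":0,"x":0,"y":0,"z":0,"hand":0.5}]'

```text
t: 4.55
ee_pos: [0.5604, -0.1581, 0.2058]
ee_rot: [3.138, -0.001, 1.62]
wrist_force: [0.2, 0.2, 0.2]
gripper_width: 0.748
```

```bash
cat >> h.py <<'E'
def look(name):
    c=eyes.calibration("wrist"); p,d=eyes.snapshot("wrist"); np.savez(name+".npz",p=p,d=d,**c); cv2.imwrite(f"pics/{name}.png",p[:,:,::-1])
    return p,d,c
def tops(P,L):
    for n,z,x,y in L:
        m=(abs(P[...,0]-x)<.035)&(abs(P[...,1]-y)<.035)&(abs(P[...,2]-z)<.006); q=P[m]
        if len(q)>10:
            r=cv2.minAreaRect(q[:,:2].astype(np.float32)); print(n,len(q),"z",q[:,2].mean().round(4),np.round(r[0],4),np.round(r[1],4),round(r[2],1))
L0=[("ram",.089,.558,-.16),("anvil",.059,.561,-.234),("boss",.079,.561,-.234),("die",.069,.558,-.313),("rod",.104,.563,-.385),("knob",.04,.553,-.105)]
E
python3 - <<'E'
from h import *
st(); p,d,c=look("w2"); tops(cloud("wrist",d,c),L0); st()
tops(cloud("top",np.load("top0.npz")["d"]),L0)
plan([(.5587,-.16,.052,1.608)],.5,step=.03)
E
```

```text
t 4.55 p [ 0.5604 -0.1581  0.2058] r [ 3.1381e+00 -1.2000e-03  1.6203e+00] F [0.2 0.2 0.2] w 0.748
ram 246 z 0.0887 [ 0.5585 -0.1621] [0.0148 0.0153] 45.3
anvil 768 z 0.059 [ 0.5609 -0.2366] [0.0366 0.0363] 66.3
boss 328 z 0.0787 [ 0.5608 -0.2365] [0.019  0.0192] 13.0
die 652 z 0.069 [ 0.5583 -0.325 ] [0.0446 0.0273] 3.4
knob 423 z 0.0398 [ 0.5541 -0.1076] [0.0229 0.0222] 48.7
t 4.6 p [ 0.5604 -0.1584  0.2059] r [ 3.1379e+00 -1.0000e-03  1.6198e+00] F [0.5 0.  0.2] w 0.749
ram 46 z 0.0887 [ 0.5578 -0.1613] [0.0147 0.013 ] 89.8
anvil 203 z 0.0591 [ 0.5598 -0.2354] [0.0362 0.0358] 65.1
boss 71 z 0.0788 [ 0.5603 -0.2355] [0.0183 0.0187] 31.5
die 331 z 0.0688 [ 0.5566 -0.3144] [0.0449 0.0436] 88.9
rod 92 z 0.1039 [ 0.5632 -0.3866] [0.0201 0.0198] 27.7
knob 86 z 0.0398 [ 0.5532 -0.1063] [0.0207 0.022 ] 44.5
6
[{"ax": 0.001, "ay": 0.0, "az": 0.002, "x": 0.0, "y": 0.0, "z": 0.026, "hand": 0.5},
{"ax": 0.001, "ay": 0.0, "az": 0.002, "x": 0.0, "y": 0.0, "z": 0.026, "hand": 0.5},
{"ax": 0.0, "ay": 0.0, "az": 0.002, "x": 0.0, "y": -0.001, "z": 0.025, "hand": 0.5},
{"ax": 0.001, "ay": 0.0, "az": 0.002, "x": -0.001, "y": 0.0, "z": 0.026, "hand": 0.5},
{"ax": 0.0, "ay": -0.001, "az": 0.002, "x": 0.0, "y": -0.001, "z": 0.025, "hand": 0.5},
{"ax": 0.001, "ay": 0.0, "az": 0.002, "x": -0.001, "y": 0.0, "z": 0.026, "hand": 0.5}]
```

Emit:
carry_out --moves '[{"ax":0,"ay":0,"az":0.004,"x":-0.001,"y":-0.001,"z":0.025,"hand":0.5},{"ax":0,"ay":0,"az":0.004,"x":-0.001,"y":0,"z":0.025,"hand":0.5},{"ax":0,"ay":0,"az":0.004,"x":-0.001,"y":-0.001,"z":0.025,"hand":0.5},{"ax":0,"ay":0,"az":0,"x":0,"y":0,"z":0.025,"hand":0.5},{"ax":0,"ay":0,"az":0,"x":0,"y":0,"z":0.02,"hand":0.5},{"ax":0,"ay":0,"az":0,"x":0,"y":0,"z":0.01,"hand":0.5},{"ax":0,"ay":0,"az":0,"x":0,"y":0,"z":0,"hand":0.5},{"ax":0,"ay":0,"az":0,"x":0,"y":0,"z":0,"hand":0.5}]'

```text
t: 5.4
ee_pos: [0.5621, -0.1728, 0.0768]
ee_rot: [3.127, 0.007, 1.595]
wrist_force: [0.9, -0.4, 0.7]
gripper_width: 0.751
```

```bash
python3 - <<'E'
from h import *
st()
plan([(.558,-.1617,.052,1.608)],.5,step=.015)
E
```

```text
t 5.4 p [ 0.5621 -0.1728  0.0768] r [3.1271 0.0066 1.5952] F [ 0.9 -0.4  0.7] w 0.751
2
[{"ax": 0.007, "ay": 0.003, "az": -0.006, "x": 0.006, "y": -0.002, "z": 0.012, "hand": 0.5},
{"ax": 0.007, "ay": 0.004, "az": -0.007, "x": 0.005, "y": -0.002, "z": 0.013, "hand": 0.5}]
```

Emit:
carry_out --moves '[{"ax":0.004,"ay":0.003,"az":-0.006,"x":0.006,"y":-0.002,"z":0.01,"hand":0.5},{"ax":0.004,"ay":0.003,"az":-0.006,"x":0.004,"y":-0.001,"z":0.008,"hand":0.5},{"ax":0,"ay":0,"az":0,"x":0,"y":0,"z":0.004,"hand":0.5},{"ax":0,"ay":0,"az":0,"x":0,"y":0,"z":0,"hand":0.5},{"ax":0,"ay":0,"az":0,"x":0,"y":0,"z":0,"hand":0.5}]'

```text
t: 5.9
ee_pos: [0.5609, -0.1624, 0.0555]
ee_rot: [3.131, 0.001, 1.609]
wrist_force: [0.3, 0.3, -0.0]
gripper_width: 0.752
```

```bash
python3 - <<'E'
from h import *
st()
plan([(.558,-.1617,.052,1.608)],.5,step=.015)
E
```

```text
t 5.9 p [ 0.5609 -0.1624  0.0555] r [3.1311e+00 1.4000e-03 1.6090e+00] F [ 0.3  0.3 -0. ] w 0.752
1
[{"ax": 0.01, "ay": 0.001, "az": 0.001, "x": 0.001, "y": -0.003, "z": 0.004, "hand": 0.5}]
```

Emit:
carry_out --moves '[{"ax":0.01,"ay":0.001,"az":0,"x":0.001,"y":-0.003,"z":0.003,"hand":0.5},{"ax":0,"ay":0,"az":0,"x":0,"y":0,"z":0,"hand":0},{"ax":0,"ay":0,"az":0,"x":0,"y":0,"z":0,"hand":-0.2},{"ax":0,"ay":0,"az":0,"x":0,"y":0,"z":0,"hand":-1},{"ax":0,"ay":0,"az":0,"x":0,"y":0,"z":0,"hand":-1},{"ax":0,"ay":0,"az":0,"x":0,"y":0,"z":0,"hand":-1},{"ax":0,"ay":0,"az":0,"x":0,"y":0,"z":0,"hand":-1},{"ax":0,"ay":0,"az":0,"x":0,"y":0,"z":0,"hand":-1}]'

```text
t: 6.7
ee_pos: [0.5583, -0.1618, 0.0529]
ee_rot: [3.141, 0.001, 1.609]
wrist_force: [0.6, -0.5, -0.6]
gripper_width: 0.36
```

```bash
python3 - <<'E'
from h import *
st()
plan([(.558,-.1617,.19,1.608)],-1,step=.02)
E
```

```text
t 6.7 p [ 0.5583 -0.1618  0.0529] r [3.1406e+00 1.0000e-03 1.6088e+00] F [ 0.6 -0.5 -0.6] w 0.36
7
[{"ax": 0.0, "ay": 0.0, "az": 0.0, "x": 0.0, "y": 0.0, "z": -0.02, "hand": -1.0},
{"ax": 0.0, "ay": 0.0, "az": 0.0, "x": 0.0, "y": 0.0, "z": -0.02, "hand": -1.0},
{"ax": 0.0, "ay": 0.0, "az": 0.0, "x": 0.0, "y": 0.0, "z": -0.019, "hand": -1.0},
{"ax": 0.0, "ay": 0.0, "az": 0.0, "x": 0.0, "y": 0.0, "z": -0.02, "hand": -1.0},
{"ax": 0.0, "ay": 0.0, "az": 0.0, "x": 0.0, "y": 0.0, "z": -0.019, "hand": -1.0},
{"ax": 0.001, "ay": 0.0, "az": 0.0, "x": 0.0, "y": 0.0, "z": -0.02, "hand": -1.0},
{"ax": 0.0, "ay": 0.001, "az": 0.001, "x": 0.0, "y": 0.0, "z": -0.019, "hand": -1.0}]
```

Emit:
carry_out --moves '[{"ax":0,"ay":0,"az":0,"x":0,"y":0,"z":-0.01,"hand":-1},{"ax":0,"ay":0,"az":0,"x":0,"y":0,"z":-0.02,"hand":-1},{"ax":0,"ay":0,"az":0,"x":0,"y":0,"z":-0.02,"hand":-1},{"ax":0,"ay":0,"az":0,"x":0,"y":0,"z":-0.02,"hand":-1},{"ax":0,"ay":0,"az":0,"x":0,"y":0,"z":-0.02,"hand":-1},{"ax":0,"ay":0,"az":0,"x":0,"y":0,"z":-0.015,"hand":-1},{"ax":0,"ay":0,"az":0,"x":0,"y":0,"z":-0.01,"hand":-1},{"ax":0,"ay":0,"az":0,"x":0,"y":0,"z":0,"hand":-1},{"ax":0,"ay":0,"az":0,"x":0,"y":0,"z":0,"hand":-1}]'

```text
t: 7.6
ee_pos: [0.5517, -0.1594, 0.1701]
ee_rot: [-3.128, -0.004, 1.608]
wrist_force: [0.8, -0.8, -4.7]
gripper_width: 0.359
```

```bash
python3 - <<'E'
from h import *
st()
plan([(.52,.1442,.18,1.54)],-1,step=.025)
E
```

```text
t 7.6 p [ 0.5517 -0.1594  0.1701] r [-3.1283 -0.0039  1.6083] F [ 0.8 -0.8 -4.7] w 0.359
13
[{"ax": -0.001, "ay": 0.0, "az": 0.005, "x": 0.023, "y": -0.002, "z": -0.001, "hand": -1.0},
{"ax": -0.001, "ay": 0.0, "az": 0.005, "x": 0.023, "y": -0.002, "z": -0.001, "hand": -1.0},
{"ax": -0.001, "ay": 0.0, "az": 0.005, "x": 0.023, "y": -0.002, "z": -0.001, "hand": -1.0},
{"ax": -0.001, "ay": 0.0, "az": 0.005, "x": 0.024, "y": -0.002, "z": -0.001, "hand": -1.0},
{"ax": -0.001, "ay": 0.0, "az": 0.005, "x": 0.023, "y": -0.002, "z": -0.001, "hand": -1.0},
{"ax": -0.001, "ay": 0.0, "az": 0.005, "x": 0.024, "y": -0.002, "z": 0.0, "hand": -1.0},
{"ax": -0.001, "ay": 0.0, "az": 0.005, "x": 0.023, "y": -0.002, "z": -0.001, "hand": -1.0},
{"ax": -0.001, "ay": -0.001, "az": 0.006, "x": 0.024, "y": -0.002, "z": 0.0, "hand": -1.0},
{"ax": -0.001, "ay": 0.0, "az": 0.005, "x": 0.023, "y": -0.002, "z": -0.001, "hand": -1.0},
{"ax": -0.001, "ay": -0.001, "az": 0.006, "x": 0.023, "y": -0.003, "z": 0.0, "hand": -1.0},
{"ax": -0.001, "ay": 0.0, "az": 0.005, "x": 0.024, "y": -0.003, "z": -0.001, "hand": -1.0},
{"ax": -0.001, "ay": -0.001, "az": 0.006, "x": 0.023, "y": -0.003, "z": 0.0, "hand": -1.0},
{"ax": -0.001, "ay": 0.0, "az": 0.005, "x": 0.024, "y": -0.003, "z": -0.001, "hand": -1.0}]
```

Emit:
carry_out --moves '[{"ax":-0.001,"ay":0,"az":0.005,"x":0.012,"y":-0.002,"z":-0.001,"hand":-1},{"ax":-0.001,"ay":0,"az":0.005,"x":0.024,"y":-0.002,"z":-0.001,"hand":-1},{"ax":-0.001,"ay":0,"az":0.005,"x":0.024,"y":-0.002,"z":-0.001,"hand":-1},{"ax":-0.001,"ay":0,"az":0.005,"x":0.024,"y":-0.002,"z":-0.001,"hand":-1},{"ax":-0.001,"ay":0,"az":0.005,"x":0.024,"y":-0.002,"z":-0.001,"hand":-1},{"ax":-0.001,"ay":0,"az":0.005,"x":0.024,"y":-0.002,"z":0,"hand":-1},{"ax":-0.001,"ay":0,"az":0.005,"x":0.024,"y":-0.002,"z":-0.001,"hand":-1},{"ax":-0.001,"ay":0,"az":0.005,"x":0.024,"y":-0.002,"z":0,"hand":-1},{"ax":-0.001,"ay":0,"az":0.005,"x":0.024,"y":-0.002,"z":-0.001,"hand":-1},{"ax":-0.001,"ay":0,"az":0.005,"x":0.024,"y":-0.003,"z":0,"hand":-1},{"ax":-0.001,"ay":0,"az":0.005,"x":0.024,"y":-0.003,"z":-0.001,"hand":-1},{"ax":-0.001,"ay":0,"az":0.005,"x":0.02,"y":-0.003,"z":0,"hand":-1},{"ax":0,"ay":0,"az":0.005,"x":0.01,"y":-0.002,"z":0,"hand":-1},{"ax":0,"ay":0,"az":0,"x":0,"y":0,"z":0,"hand":-1},{"ax":0,"ay":0,"az":0,"x":0,"y":0,"z":0,"hand":-1}]'

```text
t: 9.1
ee_pos: [0.5045, 0.1446, 0.1683]
ee_rot: [-3.112, -0.005, 1.543]
wrist_force: [0.1, -0.9, -4.6]
gripper_width: 0.357
```

```bash
python3 - <<'E'
from h import *
st()
p,d,c=look("w3"); P=cloud("wrist",d,c); st()
# press rack knob and wood rim
tops(P,[("pknob",.04,.5285,.42)])
plan([(.52,.1442,.1,1.54)],-1,step=.02)
E
```

```text
t 9.1 p [0.5045 0.1446 0.1683] r [-3.1118 -0.005   1.5429] F [ 0.1 -0.9 -4.6] w 0.357
t 9.15 p [0.5046 0.1445 0.1683] r [-3.1117 -0.0053  1.5423] F [ 0.3 -0.2 -5.6] w 0.36
4
[{"ax": -0.007, "ay": -0.001, "az": 0.001, "x": 0.0, "y": 0.004, "z": 0.017, "hand": -1.0},
{"ax": -0.008, "ay": -0.001, "az": 0.0, "x": 0.0, "y": 0.004, "z": 0.017, "hand": -1.0},
{"ax": -0.007, "ay": -0.002, "az": 0.001, "x": 0.0, "y": 0.004, "z": 0.017, "hand": -1.0},
{"ax": -0.008, "ay": -0.001, "az": 0.0, "x": 0.0, "y": 0.005, "z": 0.017, "hand": -1.0}]
```

View pics/w3.png

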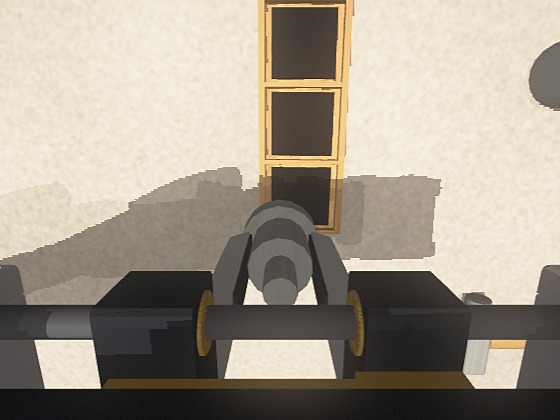

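```bash
python3 - <<'E'
from h import *
w=np.load("w3.npz"); 
for uv in[(304.5,123.5),(305.5,43)]: print(ray("wrist",uv,.009,w))
p=w["p"].astype(int); m=((p.max(2)<70)[:230]).astype(np.uint8)
n,l,s,c=cv2.connectedComponentsWithStats(m)
for i in range(1,n):
    if s[i,4]>1500:
        v,u=np.nonzero(l==i); q=np.array([ray("wrist",a,.009,w)[:2] for a in zip(u,v)]).astype(np.float32); print(s[i],cv2.minAreaRect(q))
E
```

```text
[0.5263149  0.21682068 0.009     ]
[0.52793844 0.2884625  0.009     ]
[ 272  167   59   58 2119] ((0.5212398171424866, 0.14464978873729706), (0.05938402935862541, 0.058374255895614624), 87.82061004638672)
```

Emit:
carry_out --moves '[{"ax":-0.007,"ay":-0.001,"az":0,"x":0,"y":0.004,"z":0.017,"hand":-1},{"ax":-0.007,"ay":-0.001,"az":0,"x":0,"y":0.004,"z":0.017,"hand":-1},{"ax":-0.007,"ay":-0.001,"az":0,"x":0,"y":0.004,"z":0.017,"hand":-1},{"ax":-0.007,"ay":-0.001,"az":0,"x":0,"y":0.004,"z":0.008,"hand":-1},{"ax":0,"ay":0,"az":0,"x":0,"y":0,"z":0,"hand":-1},{"ax":0,"ay":0,"az":0,"x":0,"y":0,"z":0,"hand":-1}]'

```text
t: 9.75
ee_pos: [0.5226, 0.136, 0.1084]
ee_rot: [3.139, 0.002, 1.531]
wrist_force: [-0.2, 0.4, -5.3]
gripper_width: 0.357
```

```bash
python3 - <<'E'
from h import *
st()
plan([(.52,.1442,.058,1.54)],-1,step=.012)
E
```

```text
t 9.75 p [0.5226 0.136  0.1084] r [3.1391e+00 1.9000e-03 1.5309e+00] F [-0.2  0.4 -5.3] w 0.357
5
[{"ax": 0.0, "ay": 0.0, "az": -0.002, "x": 0.002, "y": -0.001, "z": 0.01, "hand": -1.0},
{"ax": 0.001, "ay": 0.0, "az": -0.002, "x": 0.002, "y": 0.0, "z": 0.01, "hand": -1.0},
{"ax": 0.0, "ay": 0.001, "az": -0.002, "x": 0.001, "y": -0.001, "z": 0.01, "hand": -1.0},
{"ax": 0.001, "ay": 0.0, "az": -0.002, "x": 0.002, "y": 0.0, "z": 0.01, "hand": -1.0},
{"ax": 0.0, "ay": 0.001, "az": -0.001, "x": 0.001, "y": -0.001, "z": 0.01, "hand": -1.0}]
```

Emit:
carry_out --moves '[{"ax":0,"ay":0,"az":-0.003,"x":0.005,"y":-0.001,"z":0.008,"hand":-1},{"ax":0,"ay":0,"az":-0.003,"x":0.004,"y":0,"z":0.008,"hand":-1},{"ax":0,"ay":0,"az":-0.003,"x":0.001,"y":0,"z":0.008,"hand":-1},{"ax":0,"ay":0,"az":0,"x":0,"y":0,"z":0,"hand":-1},{"ax":0,"ay":0,"az":0,"x":0,"y":0,"z":0,"hand":-1}]'

```text
t: 10.25
ee_pos: [0.5229, 0.1474, 0.0839]
ee_rot: [3.137, 0.001, 1.541]
wrist_force: [0.1, 0.7, -5.7]
gripper_width: 0.352
```

```bash
python3 - <<'E'
from h import *
st()
plan([(.521,.1445,.055,1.54)],-1,step=.008)
E
```

```text
t 10.25 p [0.5229 0.1474 0.0839] r [3.1369e+00 5.0000e-04 1.5412e+00] F [ 0.1  0.7 -5.7] w 0.352
4
[{"ax": 0.001, "ay": 0.0, "az": 0.0, "x": -0.001, "y": 0.0, "z": 0.007, "hand": -1.0},
{"ax": 0.001, "ay": 0.0, "az": 0.0, "x": -0.001, "y": -0.001, "z": 0.007, "hand": -1.0},
{"ax": 0.001, "ay": 0.0, "az": 0.001, "x": 0.0, "y": 0.0, "z": 0.007, "hand": -1.0},
{"ax": 0.002, "ay": 0.001, "az": 0.0, "x": -0.001, "y": -0.001, "z": 0.008, "hand": -1.0}]
```

Emit:
carry_out --moves '[{"ax":0.001,"ay":0,"az":0,"x":-0.001,"y":-0.001,"z":0.007,"hand":-1},{"ax":0.001,"ay":0,"az":0,"x":-0.001,"y":0,"z":0.007,"hand":-1},{"ax":0.001,"ay":0,"az":0,"x":0,"y":-0.001,"z":0.006,"hand":-1},{"ax":0.001,"ay":0,"az":0,"x":0,"y":0,"z":0.005,"hand":-1},{"ax":0,"ay":0,"az":0,"x":0,"y":0,"z":0.003,"hand":-1},{"ax":0,"ay":0,"az":0,"x":0,"y":0,"z":0,"hand":-1}]'

```text
t: 10.85
ee_pos: [0.5209, 0.1448, 0.0535]
ee_rot: [3.141, 0.001, 1.541]
wrist_force: [-0.9, -0.3, -5.1]
gripper_width: 0.357
```

```bash
python3 - <<'E'
from h import *
st()
plan([(.521,.1445,.0535,1.54)],-1,step=.008)
E
```

```text
t 10.85 p [0.5209 0.1448 0.0535] r [3.1411e+00 8.0000e-04 1.5406e+00] F [-0.9 -0.3 -5.1] w 0.357
1
[{"ax": 0.001, "ay": 0.001, "az": 0.001, "x": 0.0, "y": 0.0, "z": 0.0, "hand": -1.0}]
```

Emit:
carry_out --moves '[{"ax":0,"ay":0,"az":0,"x":0,"y":0,"z":0.001,"hand":-1},{"ax":0,"ay":0,"az":0,"x":0,"y":0,"z":0,"hand":-1},{"ax":0,"ay":0,"az":0,"x":0,"y":0,"z":0,"hand":-0.2},{"ax":0,"ay":0,"az":0,"x":0,"y":0,"z":0,"hand":0},{"ax":0,"ay":0,"az":0,"x":0,"y":0,"z":0,"hand":0.3},{"ax":0,"ay":0,"az":0,"x":0,"y":0,"z":0,"hand":0.5},{"ax":0,"ay":0,"az":0,"x":0,"y":0,"z":0,"hand":0.5},{"ax":0,"ay":0,"az":0,"x":0,"y":0,"z":0,"hand":0.5}]'

```text
t: 11.65
ee_pos: [0.5244, 0.1455, 0.0556]
ee_rot: [3.134, -0.002, 1.54]
wrist_force: [-0.0, 0.1, 0.7]
gripper_width: 0.744
```

Emit:
carry_out --moves '[{"ax":0,"ay":0,"az":0,"x":0,"y":0,"z":-0.015,"hand":0.5},{"ax":0,"ay":0,"az":0,"x":0,"y":0,"z":-0.03,"hand":0.5},{"ax":0,"ay":0,"az":0,"x":0,"y":0,"z":-0.03,"hand":0.5},{"ax":0,"ay":0,"az":0,"x":0,"y":0,"z":-0.03,"hand":0.5},{"ax":0,"ay":0,"az":0,"x":0,"y":0,"z":-0.02,"hand":0.5}]'

```text
t: 12.15
ee_pos: [0.5209, 0.1445, 0.1815]
ee_rot: [-3.142, 0.001, 1.54]
wrist_force: [0.3, 0.8, -0.6]
gripper_width: 0.749
```

```bash
python3 - <<'E'
from h import *
st()
plan([(.5604,-.22,.19,1.149)],.5,step=.045)
E
```

```text
t 12.15 p [0.5209 0.1445 0.1815] r [-3.1415e+00  1.3000e-03  1.5397e+00] F [ 0.3  0.8 -0.6] w 0.749
9
[{"ax": 0.0, "ay": 0.0, "az": 0.043, "x": -0.04, "y": 0.006, "z": -0.001, "hand": 0.5},
{"ax": 0.0, "ay": 0.0, "az": 0.043, "x": -0.04, "y": 0.007, "z": -0.001, "hand": 0.5},
{"ax": 0.0, "ay": 0.0, "az": 0.044, "x": -0.04, "y": 0.009, "z": -0.001, "hand": 0.5},
{"ax": 0.0, "ay": 0.0, "az": 0.043, "x": -0.039, "y": 0.011, "z": -0.001, "hand": 0.5},
{"ax": 0.0, "ay": 0.0, "az": 0.044, "x": -0.039, "y": 0.013, "z": -0.001, "hand": 0.5},
{"ax": 0.0, "ay": 0.0, "az": 0.043, "x": -0.038, "y": 0.014, "z": -0.001, "hand": 0.5},
{"ax": 0.0, "ay": 0.0, "az": 0.044, "x": -0.038, "y": 0.016, "z": -0.001, "hand": 0.5},
{"ax": 0.0, "ay": 0.001, "az": 0.043, "x": -0.037, "y": 0.017, "z": 0.0, "hand": 0.5},
{"ax": 0.0, "ay": 0.0, "az": 0.044, "x": -0.036, "y": 0.019, "z": -0.001, "hand": 0.5}]
```

Emit:
carry_out --moves '[{"ax":0,"ay":0,"az":0.043,"x":-0.03,"y":0.006,"z":-0.001,"hand":0.5},{"ax":0,"ay":0,"az":0.043,"x":-0.04,"y":0.007,"z":-0.001,"hand":0.5},{"ax":0,"ay":0,"az":0.043,"x":-0.04,"y":0.009,"z":-0.001,"hand":0.5},{"ax":0,"ay":0,"az":0.043,"x":-0.04,"y":0.011,"z":-0.001,"hand":0.5},{"ax":0,"ay":0,"az":0.043,"x":-0.039,"y":0.013,"z":-0.001,"hand":0.5},{"ax":0,"ay":0,"az":0.043,"x":-0.038,"y":0.014,"z":-0.001,"hand":0.5},{"ax":0,"ay":0,"az":0.043,"x":-0.038,"y":0.016,"z":-0.001,"hand":0.5},{"ax":0,"ay":0,"az":0.043,"x":-0.03,"y":0.015,"z":0,"hand":0.5},{"ax":0,"ay":0,"az":0.03,"x":-0.02,"y":0.009,"z":0,"hand":0.5},{"ax":0,"ay":0,"az":0,"x":0,"y":0,"z":0,"hand":0.5},{"ax":0,"ay":0,"az":0,"x":0,"y":0,"z":0,"hand":0.5}]'

```text
t: 13.25
ee_pos: [0.5607, -0.1945, 0.1917]
ee_rot: [3.135, -0.005, 1.158]
wrist_force: [1.3, 0.9, -0.1]
gripper_width: 0.752
```

```bash
python3 - <<'E'
from h import *
st()
eyes.snapshot("top"); p,d=eyes.snapshot("top"); cv2.imwrite("pics/top1.png",p[:,:,::-1]); P=cloud("top",d)
tops(P,[("ram",.089,.521,.1445)]+L0[1:5])
st()
plan([(.5605,-.236,.10,1.149)],.5,step=.02)
E
```

```text
t 13.25 p [ 0.5607 -0.1945  0.1917] r [ 3.1352 -0.0051  1.1576] F [ 1.3  0.9 -0.1] w 0.752
ram 44 z 0.0894 [0.5209 0.1454] [0.0154 0.0129] 88.2
t 13.35 p [ 0.5608 -0.1938  0.1918] r [ 3.135  -0.0051  1.1591] F [-0.4 -0.1 -0.7] w 0.747
6
[{"ax": 0.001, "ay": -0.001, "az": 0.002, "x": -0.007, "y": 0.003, "z": 0.015, "hand": 0.5},
{"ax": 0.001, "ay": -0.001, "az": 0.002, "x": -0.006, "y": 0.003, "z": 0.015, "hand": 0.5},
{"ax": 0.001, "ay": -0.001, "az": 0.002, "x": -0.007, "y": 0.003, "z": 0.015, "hand": 0.5},
{"ax": 0.001, "ay": -0.001, "az": 0.001, "x": -0.006, "y": 0.002, "z": 0.016, "hand": 0.5},
{"ax": 0.001, "ay": -0.001, "az": 0.002, "x": -0.007, "y": 0.003, "z": 0.015, "hand": 0.5},
{"ax": 0.002, "ay": 0.0, "az": 0.001, "x": -0.006, "y": 0.002, "z": 0.016, "hand": 0.5}]
```

View pics/top1.png

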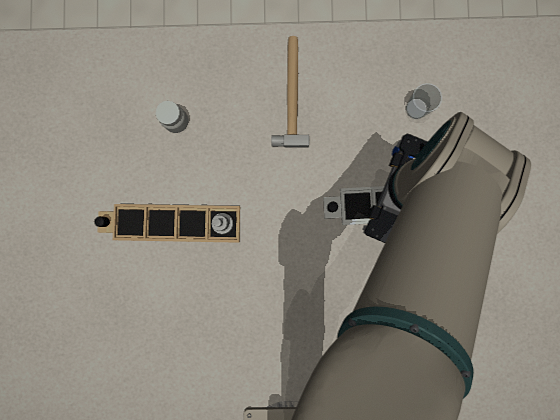

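The ram stands upright in the press rack bay farthest from the knob, at (222,222) in the picture, with its top at 0.089 m. The anvil is next.

Emit:
carry_out --moves '[{"ax":0.001,"ay":-0.001,"az":0.002,"x":-0.01,"y":0.004,"z":0.012,"hand":0.5},{"ax":0.001,"ay":-0.001,"az":0.002,"x":-0.01,"y":0.004,"z":0.015,"hand":0.5},{"ax":0.001,"ay":-0.001,"az":0.002,"x":-0.01,"y":0.004,"z":0.015,"hand":0.5},{"ax":0.001,"ay":-0.001,"az":0.002,"x":-0.006,"y":0.003,"z":0.015,"hand":0.5},{"ax":0.001,"ay":0,"az":0.001,"x":-0.002,"y":0.001,"z":0.015,"hand":0.5},{"ax":0,"ay":0,"az":0,"x":0,"y":0,"z":0.008,"hand":0.5},{"ax":0,"ay":0,"az":0,"x":0,"y":0,"z":0,"hand":0.5},{"ax":0,"ay":0,"az":0,"x":0,"y":0,"z":0,"hand":0.5}]'

```text
t: 14.15
ee_pos: [0.5598, -0.233, 0.1017]
ee_rot: [-3.137, -0.003, 1.156]
wrist_force: [0.4, -0.2, 0.2]
gripper_width: 0.75
```

```bash
python3 - <<'E'
from h import *
st()
plan([(.5605,-.236,.052,1.149)],.5,step=.012)
E
```

```text
t 14.15 p [ 0.5598 -0.233   0.1017] r [-3.1369e+00 -2.9000e-03  1.1557e+00] F [ 0.4 -0.2  0.2] w 0.75
5
[{"ax": -0.001, "ay": -0.001, "az": 0.001, "x": -0.001, "y": 0.0, "z": 0.01, "hand": 0.5},
{"ax": -0.001, "ay": 0.0, "az": 0.001, "x": 0.0, "y": 0.001, "z": 0.01, "hand": 0.5},
{"ax": -0.001, "ay": -0.001, "az": 0.002, "x": -0.001, "y": 0.0, "z": 0.01, "hand": 0.5},
{"ax": -0.001, "ay": 0.0, "az": 0.001, "x": 0.0, "y": 0.0, "z": 0.01, "hand": 0.5},
{"ax": -0.001, "ay": -0.001, "az": 0.002, "x": -0.001, "y": 0.001, "z": 0.01, "hand": 0.5}]
```

Emit:
carry_out --moves '[{"ax":-0.001,"ay":-0.001,"az":0.001,"x":-0.001,"y":0,"z":0.01,"hand":0.5},{"ax":-0.001,"ay":0,"az":0.001,"x":0,"y":0.001,"z":0.012,"hand":0.5},{"ax":-0.001,"ay":-0.001,"az":0.002,"x":-0.001,"y":0,"z":0.012,"hand":0.5},{"ax":-0.001,"ay":0,"az":0.001,"x":0,"y":0,"z":0.01,"hand":0.5},{"ax":-0.001,"ay":0,"az":0,"x":0,"y":0,"z":0.008,"hand":0.5},{"ax":0,"ay":0,"az":0,"x":0,"y":0,"z":0.003,"hand":0.5},{"ax":0,"ay":0,"az":0,"x":0,"y":0,"z":0,"hand":0.5},{"ax":0,"ay":0,"az":0,"x":0,"y":0,"z":0,"hand":0.5}]'

```text
t: 14.95
ee_pos: [0.561, -0.2344, 0.0427]
ee_rot: [3.139, -0.001, 1.152]
wrist_force: [0.2, 0.4, 0.0]
gripper_width: 0.748
```

```bash
python3 - <<'E'
from h import *
st()
plan([(.5605,-.236,.046,1.149)],.5,step=.012)
E
```

```text
t 14.95 p [ 0.561  -0.2344  0.0427] r [ 3.1391e+00 -1.5000e-03  1.1519e+00] F [0.2 0.4 0. ] w 0.748
1
[{"ax": 0.003, "ay": -0.001, "az": 0.003, "x": -0.002, "y": 0.0, "z": -0.003, "hand": 0.5}]
```

Emit:
carry_out --moves '[{"ax":0.003,"ay":-0.001,"az":0.003,"x":-0.002,"y":0,"z":-0.003,"hand":0.5},{"ax":0,"ay":0,"az":0,"x":0,"y":0,"z":0,"hand":0},{"ax":0,"ay":0,"az":0,"x":0,"y":0,"z":0,"hand":-0.15},{"ax":0,"ay":0,"az":0,"x":0,"y":0,"z":0,"hand":-1},{"ax":0,"ay":0,"az":0,"x":0,"y":0,"z":0,"hand":-1},{"ax":0,"ay":0,"az":0,"x":0,"y":0,"z":0,"hand":-1},{"ax":0,"ay":0,"az":0,"x":0,"y":0,"z":0,"hand":-1},{"ax":0,"ay":0,"az":0,"x":0,"y":0,"z":0,"hand":-1}]'

```text
t: 15.75
ee_pos: [0.561, -0.2368, 0.0477]
ee_rot: [3.14, -0.001, 1.149]
wrist_force: [0.0, -1.3, -0.1]
gripper_width: 0.382
```

Emit:
carry_out --moves '[{"ax":0,"ay":0,"az":0,"x":0,"y":0,"z":-0.01,"hand":-1},{"ax":0,"ay":0,"az":0,"x":0,"y":0,"z":-0.02,"hand":-1},{"ax":0,"ay":0,"az":0,"x":0,"y":0,"z":-0.02,"hand":-1},{"ax":0,"ay":0,"az":0,"x":0,"y":0,"z":-0.02,"hand":-1},{"ax":0,"ay":0,"az":0,"x":0,"y":0,"z":-0.02,"hand":-1},{"ax":0,"ay":0,"az":0,"x":0,"y":0,"z":-0.015,"hand":-1},{"ax":0,"ay":0,"az":0,"x":0,"y":0,"z":-0.01,"hand":-1},{"ax":0,"ay":0,"az":0,"x":0,"y":0,"z":-0.01,"hand":-1},{"ax":0,"ay":0,"az":0,"x":0,"y":0,"z":0,"hand":-1},{"ax":0,"ay":0,"az":0,"x":0,"y":0,"z":0,"hand":-1}]'

```text
t: 16.75
ee_pos: [0.5551, -0.2329, 0.1741]
ee_rot: [-3.127, -0.001, 1.149]
wrist_force: [0.0, -0.3, -5.6]
gripper_width: 0.385
```

```bash
python3 - <<'E'
from h import *
st()
plan([(.53,.18,.19,1.4)],-1,step=.028)
E
```

```text
t 16.75 p [ 0.5551 -0.2329  0.1741] r [-3.1272e+00 -8.0000e-04  1.1486e+00] F [ 0.  -0.3 -5.6] w 0.385
15
[{"ax": -0.001, "ay": 0.0, "az": -0.017, "x": 0.024, "y": -0.013, "z": -0.001, "hand": -1.0},
{"ax": -0.001, "ay": 0.0, "az": -0.017, "x": 0.025, "y": -0.012, "z": -0.001, "hand": -1.0},
{"ax": -0.001, "ay": 0.0, "az": -0.017, "x": 0.025, "y": -0.012, "z": -0.001, "hand": -1.0},
{"ax": -0.001, "ay": 0.0, "az": -0.017, "x": 0.025, "y": -0.012, "z": -0.001, "hand": -1.0},
{"ax": -0.001, "ay": 0.0, "az": -0.017, "x": 0.025, "y": -0.011, "z": -0.001, "hand": -1.0},
{"ax": -0.001, "ay": 0.0, "az": -0.017, "x": 0.025, "y": -0.011, "z": -0.001, "hand": -1.0},
{"ax": -0.001, "ay": 0.0, "az": -0.017, "x": 0.026, "y": -0.01, "z": -0.001, "hand": -1.0},
{"ax": -0.001, "ay": 0.0, "az": -0.017, "x": 0.026, "y": -0.01, "z": -0.001, "hand": -1.0},
{"ax": -0.001, "ay": 0.0, "az": -0.016, "x": 0.026, "y": -0.009, "z": -0.001, "hand": -1.0},
{"ax": -0.001, "ay": 0.0, "az": -0.017, "x": 0.026, "y": -0.009, "z": -0.001, "hand": -1.0},
{"ax": -0.001, "ay": -0.001, "az": -0.016, "x": 0.026, "y": -0.009, "z": -0.001, "hand": -1.0},
{"ax": -0.001, "ay": 0.0, "az": -0.017, "x": 0.026, "y": -0.008, "z": -0.001, "hand": -1.0},
{"ax": -0.001, "ay": -0.001, "az": -0.016, "x": 0.027, "y": -0.008, "z": -0.001, "hand": -1.0},
{"ax": -0.001, "ay": 0.0, "az": -0.017, "x": 0.027, "y": -0.007, "z": -0.001, "hand": -1.0},
{"ax": 0.0, "ay": 0.0, "az": -0.016, "x": 0.026, "y": -0.006, "z": 0.0, "hand": -1.0}]
```

Emit:
carry_out --moves '[{"ax":-0.001,"ay":0,"az":-0.02,"x":0.014,"y":-0.007,"z":-0.001,"hand":-1},{"ax":-0.001,"ay":0,"az":-0.025,"x":0.025,"y":-0.012,"z":-0.001,"hand":-1},{"ax":-0.001,"ay":0,"az":-0.025,"x":0.025,"y":-0.012,"z":-0.001,"hand":-1},{"ax":-0.001,"ay":0,"az":-0.025,"x":0.025,"y":-0.011,"z":-0.001,"hand":-1},{"ax":-0.001,"ay":0,"az":-0.025,"x":0.025,"y":-0.01,"z":-0.001,"hand":-1},{"ax":-0.001,"ay":0,"az":-0.025,"x":0.025,"y":-0.01,"z":-0.001,"hand":-1},{"ax":-0.001,"ay":0,"az":-0.025,"x":0.026,"y":-0.009,"z":-0.001,"hand":-1},{"ax":-0.001,"ay":0,"az":-0.025,"x":0.026,"y":-0.008,"z":-0.001,"hand":-1},{"ax":-0.001,"ay":0,"az":-0.025,"x":0.026,"y":-0.007,"z":-0.001,"hand":-1},{"ax":-0.001,"ay":0,"az":-0.025,"x":0.026,"y":-0.006,"z":-0.001,"hand":-1},{"ax":-0.001,"ay":0,"az":-0.025,"x":0.026,"y":-0.005,"z":-0.001,"hand":-1},{"ax":-0.001,"ay":0,"az":-0.025,"x":0.026,"y":-0.004,"z":-0.001,"hand":-1},{"ax":-0.001,"ay":0,"az":-0.025,"x":0.026,"y":-0.003,"z":-0.001,"hand":-1},{"ax":-0.001,"ay":0,"az":-0.025,"x":0.026,"y":-0.003,"z":-0.001,"hand":-1},{"ax":0,"ay":0,"az":-0.02,"x":0.026,"y":-0.002,"z":0,"hand":-1},{"ax":0,"ay":0,"az":-0.01,"x":0.02,"y":-0.002,"z":0,"hand":-1},{"ax":0,"ay":0,"az":0,"x":0.01,"y":0,"z":0,"hand":-1},{"ax":0,"ay":0,"az":0,"x":0,"y":0,"z":0,"hand":-1},{"ax":0,"ay":0,"az":0,"x":0,"y":0,"z":0,"hand":-1}]'

```text
t: 18.65
ee_pos: [0.5135, 0.2257, 0.1796]
ee_rot: [-3.111, -0.01, 1.567]
wrist_force: [0.0, -0.2, -4.3]
gripper_width: 0.385
```

```bash
python3 - <<'E'
from h import *
st()
plan([(.523,.2163,.12,1.54)],-1,step=.02)
E
```

```text
t 18.65 p [0.5135 0.2257 0.1796] r [-3.1112 -0.0096  1.5671] F [ 0.  -0.2 -4.3] w 0.385
4
[{"ax": -0.008, "ay": -0.002, "az": 0.007, "x": -0.002, "y": 0.003, "z": 0.015, "hand": -1.0},
{"ax": -0.008, "ay": -0.002, "az": 0.007, "x": -0.003, "y": 0.003, "z": 0.015, "hand": -1.0},
{"ax": -0.007, "ay": -0.003, "az": 0.007, "x": -0.002, "y": 0.002, "z": 0.015, "hand": -1.0},
{"ax": -0.008, "ay": -0.002, "az": 0.006, "x": -0.003, "y": 0.003, "z": 0.014, "hand": -1.0}]
```

Emit:
carry_out --moves '[{"ax":-0.008,"ay":-0.002,"az":0.007,"x":-0.002,"y":0.003,"z":0.012,"hand":-1},{"ax":-0.008,"ay":-0.002,"az":0.007,"x":-0.002,"y":0.003,"z":0.015,"hand":-1},{"ax":-0.008,"ay":-0.002,"az":0.007,"x":-0.001,"y":0.002,"z":0.015,"hand":-1},{"ax":-0.008,"ay":-0.002,"az":0.006,"x":-0.001,"y":0.001,"z":0.015,"hand":-1},{"ax":0,"ay":0,"az":0,"x":0,"y":0,"z":0.012,"hand":-1},{"ax":0,"ay":0,"az":0,"x":0,"y":0,"z":0.006,"hand":-1},{"ax":0,"ay":0,"az":0,"x":0,"y":0,"z":0,"hand":-1},{"ax":0,"ay":0,"az":0,"x":0,"y":0,"z":0,"hand":-1}]'

```text
t: 19.45
ee_pos: [0.524, 0.2087, 0.1027]
ee_rot: [3.137, 0.004, 1.526]
wrist_force: [-0.3, 0.1, -5.5]
gripper_width: 0.383
```

```bash
python3 - <<'E'
from h import *
st()
plan([(.523,.2163,.0475,1.54)],-1,step=.008)
E
```

```text
t 19.45 p [0.524  0.2087 0.1027] r [3.1375 0.0041 1.5256] F [-0.3  0.1 -5.5] w 0.383
7
[{"ax": 0.001, "ay": 0.001, "az": -0.002, "x": 0.001, "y": 0.0, "z": 0.008, "hand": -1.0},
{"ax": 0.001, "ay": 0.001, "az": -0.002, "x": 0.001, "y": 0.0, "z": 0.008, "hand": -1.0},
{"ax": 0.0, "ay": 0.0, "az": -0.002, "x": 0.001, "y": 0.0, "z": 0.008, "hand": -1.0},
{"ax": 0.001, "ay": 0.001, "az": -0.002, "x": 0.001, "y": 0.0, "z": 0.008, "hand": -1.0},
{"ax": 0.0, "ay": 0.0, "az": -0.002, "x": 0.001, "y": 0.0, "z": 0.008, "hand": -1.0},
{"ax": 0.001, "ay": 0.001, "az": -0.002, "x": 0.001, "y": -0.001, "z": 0.008, "hand": -1.0},
{"ax": 0.0, "ay": 0.0, "az": -0.002, "x": 0.002, "y": 0.0, "z": 0.007, "hand": -1.0}]
```

Emit:
carry_out --moves '[{"ax":0.001,"ay":0.001,"az":-0.003,"x":0.004,"y":0,"z":0.006,"hand":-1},{"ax":0.001,"ay":0.001,"az":-0.003,"x":0.003,"y":0,"z":0.008,"hand":-1},{"ax":0,"ay":0,"az":-0.003,"x":0.001,"y":0,"z":0.008,"hand":-1},{"ax":0,"ay":0,"az":-0.002,"x":0,"y":0,"z":0.008,"hand":-1},{"ax":0,"ay":0,"az":0,"x":0,"y":0,"z":0.004,"hand":-1},{"ax":0,"ay":0,"az":0,"x":0,"y":0,"z":0,"hand":-1},{"ax":0,"ay":0,"az":0,"x":0,"y":0,"z":0,"hand":-1}]'

```text
t: 20.15
ee_pos: [0.5254, 0.2183, 0.0667]
ee_rot: [3.138, 0.001, 1.539]
wrist_force: [0.3, 0.3, -6.1]
gripper_width: 0.38
```

```bash
python3 - <<'E'
from h import *
st()
plan([(.523,.2163,.0475,1.54)],-1,step=.006)
E
```

```text
t 20.15 p [0.5254 0.2183 0.0667] r [3.1379e+00 5.0000e-04 1.5388e+00] F [ 0.3  0.3 -6.1] w 0.38
4
[{"ax": 0.001, "ay": 0.0, "az": 0.0, "x": -0.001, "y": -0.001, "z": 0.005, "hand": -1.0},
{"ax": 0.001, "ay": 0.0, "az": 0.0, "x": 0.0, "y": 0.0, "z": 0.005, "hand": -1.0},
{"ax": 0.001, "ay": 0.0, "az": -0.001, "x": -0.001, "y": -0.001, "z": 0.005, "hand": -1.0},
{"ax": 0.001, "ay": 0.001, "az": 0.0, "x": 0.0, "y": 0.0, "z": 0.004, "hand": -1.0}]
```

Emit:
carry_out --moves '[{"ax":0.001,"ay":0,"az":0,"x":-0.001,"y":-0.001,"z":0.005,"hand":-1},{"ax":0.001,"ay":0,"az":0,"x":-0.001,"y":0,"z":0.005,"hand":-1},{"ax":0.001,"ay":0,"az":0,"x":0,"y":-0.001,"z":0.004,"hand":-1},{"ax":0,"ay":0,"az":0,"x":0,"y":0,"z":0.003,"hand":-1},{"ax":0,"ay":0,"az":0,"x":0,"y":0,"z":0,"hand":-1},{"ax":0,"ay":0,"az":0,"x":0,"y":0,"z":0,"hand":-1}]'

```text
t: 20.75
ee_pos: [0.5238, 0.216, 0.0486]
ee_rot: [3.14, 0.0, 1.538]
wrist_force: [0.2, -0.1, -5.0]
gripper_width: 0.378
```

```bash
python3 - <<'E'
from h import *
st()
E
```

```text
t 20.75 p [0.5238 0.216  0.0486] r [3.1401e+00 3.0000e-04 1.5383e+00] F [ 0.2 -0.1 -5. ] w 0.378
```

Emit:
carry_out --moves '[{"ax":0,"ay":0,"az":0,"x":0,"y":0,"z":0.001,"hand":-1},{"ax":0,"ay":0,"az":0,"x":0,"y":0,"z":0.0005,"hand":-1},{"ax":0,"ay":0,"az":0,"x":0,"y":0,"z":0,"hand":-0.15},{"ax":0,"ay":0,"az":0,"x":0,"y":0,"z":0,"hand":0},{"ax":0,"ay":0,"az":0,"x":0,"y":0,"z":0,"hand":0.3},{"ax":0,"ay":0,"az":0,"x":0,"y":0,"z":0,"hand":0.5},{"ax":0,"ay":0,"az":0,"x":0,"y":0,"z":0,"hand":0.5},{"ax":0,"ay":0,"az":0,"x":0,"y":0,"z":0,"hand":0.5}]'

```text
t: 21.55
ee_pos: [0.5271, 0.217, 0.0501]
ee_rot: [3.133, -0.003, 1.538]
wrist_force: [-0.3, -0.1, -0.1]
gripper_width: 0.746
```

Emit:
carry_out --moves '[{"ax":0,"ay":0,"az":0,"x":0,"y":0,"z":-0.015,"hand":0.5},{"ax":0,"ay":0,"az":0,"x":0,"y":0,"z":-0.03,"hand":0.5},{"ax":0,"ay":0,"az":0,"x":0,"y":0,"z":-0.03,"hand":0.5},{"ax":0,"ay":0,"az":0,"x":0,"y":0,"z":-0.03,"hand":0.5},{"ax":0,"ay":0,"az":0,"x":0,"y":0,"z":-0.02,"hand":0.5}]'

```text
t: 22.05
ee_pos: [0.5241, 0.2154, 0.1801]
ee_rot: [3.139, -0.0, 1.537]
wrist_force: [-0.1, -0.6, 0.2]
gripper_width: 0.752
```

```bash
python3 - <<'E'
from h import *
st()
plan([(.5572,-.315,.19,1.608)],.5,step=.045)
E
```

```text
t 22.05 p [0.5241 0.2154 0.1801] r [ 3.1385 -0.      1.5367] F [-0.1 -0.6  0.2] w 0.752
12
[{"ax": 0.0, "ay": 0.0, "az": -0.006, "x": -0.044, "y": 0.004, "z": -0.001, "hand": 0.5},
{"ax": 0.0, "ay": 0.0, "az": -0.006, "x": -0.044, "y": 0.004, "z": -0.001, "hand": 0.5},
{"ax": 0.0, "ay": 0.0, "az": -0.006, "x": -0.044, "y": 0.004, "z": -0.001, "hand": 0.5},
{"ax": 0.0, "ay": 0.0, "az": -0.006, "x": -0.044, "y": 0.003, "z": -0.001, "hand": 0.5},
{"ax": 0.0, "ay": 0.0, "az": -0.006, "x": -0.044, "y": 0.003, "z": -0.001, "hand": 0.5},
{"ax": 0.0, "ay": 0.0, "az": -0.006, "x": -0.044, "y": 0.003, "z": -0.001, "hand": 0.5},
{"ax": 0.001, "ay": 0.0, "az": -0.006, "x": -0.044, "y": 0.003, "z": -0.001, "hand": 0.5},
{"ax": 0.0, "ay": 0.0, "az": -0.006, "x": -0.044, "y": 0.002, "z": -0.001, "hand": 0.5},
{"ax": 0.001, "ay": 0.0, "az": -0.006, "x": -0.045, "y": 0.002, "z": 0.0, "hand": 0.5},
{"ax": 0.0, "ay": 0.0, "az": -0.006, "x": -0.044, "y": 0.002, "z": -0.001, "hand": 0.5},
{"ax": 0.001, "ay": 0.0, "az": -0.006, "x": -0.045, "y": 0.002, "z": 0.0, "hand": 0.5},
{"ax": 0.0, "ay": 0.0, "az": -0.005, "x": -0.044, "y": 0.002, "z": -0.001, "hand": 0.5}]
```

Emit:
carry_out --moves '[{"ax":0,"ay":0,"az":-0.006,"x":-0.03,"y":0.004,"z":-0.001,"hand":0.5},{"ax":0,"ay":0,"az":-0.006,"x":-0.044,"y":0.004,"z":-0.001,"hand":0.5},{"ax":0,"ay":0,"az":-0.006,"x":-0.044,"y":0.004,"z":-0.001,"hand":0.5},{"ax":0,"ay":0,"az":-0.006,"x":-0.044,"y":0.003,"z":-0.001,"hand":0.5},{"ax":0,"ay":0,"az":-0.006,"x":-0.044,"y":0.003,"z":-0.001,"hand":0.5},{"ax":0,"ay":0,"az":-0.006,"x":-0.044,"y":0.003,"z":-0.001,"hand":0.5},{"ax":0,"ay":0,"az":-0.006,"x":-0.044,"y":0.003,"z":-0.001,"hand":0.5},{"ax":0,"ay":0,"az":-0.006,"x":-0.044,"y":0.002,"z":-0.001,"hand":0.5},{"ax":0,"ay":0,"az":-0.006,"x":-0.044,"y":0.002,"z":0,"hand":0.5},{"ax":0,"ay":0,"az":-0.006,"x":-0.044,"y":0.002,"z":-0.001,"hand":0.5},{"ax":0,"ay":0,"az":-0.006,"x":-0.04,"y":0.002,"z":0,"hand":0.5},{"ax":0,"ay":0,"az":-0.005,"x":-0.025,"y":0.002,"z":0,"hand":0.5},{"ax":0,"ay":0,"az":0,"x":-0.01,"y":0,"z":0,"hand":0.5},{"ax":0,"ay":0,"az":0,"x":0,"y":0,"z":0,"hand":0.5},{"ax":0,"ay":0,"az":0,"x":0,"y":0,"z":0,"hand":0.5}]'

```text
t: 23.55
ee_pos: [0.5643, -0.302, 0.207]
ee_rot: [3.118, -0.001, 1.616]
wrist_force: [0.5, -0.1, -0.4]
gripper_width: 0.749
```

```bash
python3 - <<'E'
from h import *
st()
p,d=eyes.snapshot("top"); cv2.imwrite("pics/top2.png",p[:,:,::-1]); P=cloud("top",d)
tops(P,[("ram",.089,.521,.1445),("anvil",.059,.523,.216),("boss",.079,.523,.216)])
plan([(.5575,-.315,.10,1.608)],.5,step=.02)
E
```

```text
t 23.55 p [ 0.5643 -0.302   0.207 ] r [ 3.1177e+00 -1.2000e-03  1.6157e+00] F [ 0.5 -0.1 -0.4] w 0.749
ram 43 z 0.0892 [0.5209 0.1453] [0.0147 0.0128] 88.9
anvil 209 z 0.0591 [0.523 0.216] [0.0363 0.0353] 89.0
boss 72 z 0.0785 [0.5224 0.2162] [0.0192 0.0173] 89.7
6
[{"ax": 0.004, "ay": 0.0, "az": 0.001, "x": -0.002, "y": -0.002, "z": 0.018, "hand": 0.5},
{"ax": 0.004, "ay": 0.0, "az": 0.001, "x": -0.002, "y": -0.002, "z": 0.018, "hand": 0.5},
{"ax": 0.004, "ay": 0.0, "az": 0.002, "x": -0.002, "y": -0.001, "z": 0.018, "hand": 0.5},
{"ax": 0.004, "ay": 0.0, "az": 0.001, "x": -0.002, "y": -0.001, "z": 0.018, "hand": 0.5},
{"ax": 0.004, "ay": -0.001, "az": 0.002, "x": -0.003, "y": -0.002, "z": 0.017, "hand": 0.5},
{"ax": 0.004, "ay": 0.0, "az": 0.001, "x": -0.002, "y": -0.001, "z": 0.018, "hand": 0.5}]
```

Emit:
carry_out --moves '[{"ax":0.004,"ay":0,"az":0.001,"x":-0.001,"y":-0.002,"z":0.015,"hand":0.5},{"ax":0.004,"ay":0,"az":0.001,"x":-0.001,"y":-0.002,"z":0.02,"hand":0.5},{"ax":0.004,"ay":0,"az":0.001,"x":-0.001,"y":-0.002,"z":0.02,"hand":0.5},{"ax":0.004,"ay":0,"az":0.001,"x":-0.001,"y":-0.001,"z":0.02,"hand":0.5},{"ax":0.004,"ay":0,"az":0,"x":0,"y":0,"z":0.018,"hand":0.5},{"ax":0.003,"ay":0,"az":0,"x":0,"y":0,"z":0.01,"hand":0.5},{"ax":0,"ay":0,"az":0,"x":0,"y":0,"z":0,"hand":0.5},{"ax":0,"ay":0,"az":0,"x":0,"y":0,"z":0,"hand":0.5}]'

```text
t: 24.4
ee_pos: [0.5599, -0.2906, 0.0954]
ee_rot: [-3.138, -0.01, 1.628]
wrist_force: [0.5, 0.1, 0.1]
gripper_width: 0.75
```

```bash
python3 - <<'E'
from h import *
st()
plan([(.5575,-.315,.048,1.608)],.5,step=.012)
E
```

```text
t 24.4 p [ 0.5599 -0.2906  0.0954] r [-3.1377 -0.0103  1.6281] F [0.5 0.1 0.1] w 0.75
5
[{"ax": -0.001, "ay": -0.002, "az": 0.004, "x": -0.005, "y": -0.001, "z": 0.009, "hand": 0.5},
{"ax": -0.001, "ay": -0.002, "az": 0.004, "x": -0.005, "y": -0.001, "z": 0.01, "hand": 0.5},
{"ax": -0.001, "ay": -0.002, "az": 0.004, "x": -0.005, "y": -0.001, "z": 0.009, "hand": 0.5},
{"ax": 0.0, "ay": -0.002, "az": 0.004, "x": -0.005, "y": 0.0, "z": 0.01, "hand": 0.5},
{"ax": -0.001, "ay": -0.002, "az": 0.004, "x": -0.005, "y": -0.001, "z": 0.009, "hand": 0.5}]
```

Emit:
carry_out --moves '[{"ax":0,"ay":-0.003,"az":0.005,"x":-0.008,"y":-0.001,"z":0.002,"hand":0.5},{"ax":-0.001,"ay":-0.003,"az":0.005,"x":-0.01,"y":-0.001,"z":0.004,"hand":0.5},{"ax":0,"ay":-0.003,"az":0.005,"x":-0.005,"y":0,"z":0.008,"hand":0.5},{"ax":0,"ay":-0.001,"az":0.002,"x":-0.001,"y":0,"z":0.01,"hand":0.5},{"ax":0,"ay":0,"az":0,"x":0,"y":0,"z":0.008,"hand":0.5},{"ax":0,"ay":0,"az":0,"x":0,"y":0,"z":0,"hand":0.5},{"ax":0,"ay":0,"az":0,"x":0,"y":0,"z":0,"hand":0.5}]'

```text
t: 25.1
ee_pos: [0.5599, -0.3185, 0.0626]
ee_rot: [3.141, 0.003, 1.608]
wrist_force: [-0.1, -0.5, -0.1]
gripper_width: 0.751
```

```bash
python3 - <<'E'
from h import *
st()
plan([(.5575,-.315,.048,1.608)],.5,step=.012)
E
```

```text
t 25.1 p [ 0.5599 -0.3185  0.0626] r [3.1411 0.0032 1.6084] F [-0.1 -0.5 -0.1] w 0.751
2
[{"ax": 0.0, "ay": 0.002, "az": 0.0, "x": 0.002, "y": -0.001, "z": 0.007, "hand": 0.5},
{"ax": 0.0, "ay": 0.001, "az": 0.0, "x": 0.002, "y": -0.001, "z": 0.008, "hand": 0.5}]
```

Emit:
carry_out --moves '[{"ax":0,"ay":0.002,"az":0,"x":0.002,"y":-0.001,"z":0.006,"hand":0.5},{"ax":0,"ay":0.001,"az":0,"x":0.001,"y":-0.001,"z":0.005,"hand":0.5},{"ax":0,"ay":0,"az":0,"x":0,"y":0,"z":0.002,"hand":0.5},{"ax":0,"ay":0,"az":0,"x":0,"y":0,"z":0,"hand":0.5},{"ax":0,"ay":0,"az":0,"x":0,"y":0,"z":0,"hand":0.5}]'

```text
t: 25.6
ee_pos: [0.5581, -0.3144, 0.0487]
ee_rot: [3.141, -0.001, 1.61]
wrist_force: [0.3, -0.3, 0.0]
gripper_width: 0.749
```

```bash
python3 - <<'E'
from h import *
st()
plan([(.5575,-.315,.048,1.608)],.5,step=.012)
E
```

```text
t 25.6 p [ 0.5581 -0.3144  0.0487] r [ 3.1407e+00 -5.0000e-04  1.6095e+00] F [ 0.3 -0.3  0. ] w 0.749
1
[{"ax": 0.001, "ay": -0.001, "az": 0.002, "x": -0.001, "y": -0.001, "z": 0.001, "hand": 0.5}]
```

Emit:
carry_out --moves '[{"ax":0,"ay":0,"az":0,"x":-0.001,"y":-0.001,"z":0,"hand":0.2},{"ax":0,"ay":0,"az":0,"x":0,"y":0,"z":0,"hand":0.05},{"ax":0,"ay":0,"az":0,"x":0,"y":0,"z":0,"hand":-0.5},{"ax":0,"ay":0,"az":0,"x":0,"y":0,"z":0,"hand":-1},{"ax":0,"ay":0,"az":0,"x":0,"y":0,"z":0,"hand":-1},{"ax":0,"ay":0,"az":0,"x":0,"y":0,"z":0,"hand":-1},{"ax":0,"ay":0,"az":0,"x":0,"y":0,"z":0,"hand":-1}]'

```text
t: 26.3
ee_pos: [0.5575, -0.316, 0.0493]
ee_rot: [3.14, 0.0, 1.61]
wrist_force: [-0.2, -0.2, 0.4]
gripper_width: 0.482
```

Emit:
carry_out --moves '[{"ax":0,"ay":0,"az":0,"x":0,"y":0,"z":-0.01,"hand":-1},{"ax":0,"ay":0,"az":0,"x":0,"y":0,"z":-0.02,"hand":-1},{"ax":0,"ay":0,"az":0,"x":0,"y":0,"z":-0.02,"hand":-1},{"ax":0,"ay":0,"az":0,"x":0,"y":0,"z":-0.02,"hand":-1},{"ax":0,"ay":0,"az":0,"x":0,"y":0,"z":-0.02,"hand":-1},{"ax":0,"ay":0,"az":0,"x":0,"y":0,"z":-0.015,"hand":-1},{"ax":0,"ay":0,"az":0,"x":0,"y":0,"z":-0.01,"hand":-1},{"ax":0,"ay":0,"az":0,"x":0,"y":0,"z":-0.01,"hand":-1},{"ax":0,"ay":0,"az":0,"x":0,"y":0,"z":0,"hand":-1},{"ax":0,"ay":0,"az":0,"x":0,"y":0,"z":0,"hand":-1}]'

```text
t: 27.3
ee_pos: [0.552, -0.312, 0.1764]
ee_rot: [-3.131, -0.008, 1.609]
wrist_force: [0.2, 0.7, -4.3]
gripper_width: 0.486
```

```bash
python3 - <<'E'
from h import *
st()
plan([(.535,.28,.18,1.54)],-1,step=.035)
E
```

```text
t 27.3 p [ 0.552  -0.312   0.1764] r [-3.1306 -0.0085  1.6093] F [ 0.2  0.7 -4.3] w 0.486
17
[{"ax": -0.001, "ay": 0.0, "az": 0.004, "x": 0.035, "y": 0.0, "z": 0.0, "hand": -1.0},
{"ax": -0.001, "ay": -0.001, "az": 0.004, "x": 0.035, "y": 0.0, "z": 0.0, "hand": -1.0},
{"ax": -0.001, "ay": 0.0, "az": 0.004, "x": 0.035, "y": 0.0, "z": 0.0, "hand": -1.0},
{"ax": -0.001, "ay": -0.001, "az": 0.004, "x": 0.035, "y": 0.0, "z": 0.0, "hand": -1.0},
{"ax": -0.001, "ay": 0.0, "az": 0.004, "x": 0.035, "y": 0.0, "z": 0.0, "hand": -1.0},
{"ax": -0.001, "ay": -0.001, "az": 0.004, "x": 0.035, "y": 0.0, "z": 0.0, "hand": -1.0},
{"ax": 0.0, "ay": 0.0, "az": 0.004, "x": 0.035, "y": 0.0, "z": 0.0, "hand": -1.0},
{"ax": -0.001, "ay": -0.001, "az": 0.004, "x": 0.035, "y": -0.001, "z": 0.0, "hand": -1.0},
{"ax": 0.0, "ay": 0.0, "az": 0.004, "x": 0.035, "y": -0.001, "z": 0.0, "hand": -1.0},
{"ax": -0.001, "ay": -0.001, "az": 0.004, "x": 0.035, "y": -0.001, "z": 0.0, "hand": -1.0},
{"ax": 0.0, "ay": 0.0, "az": 0.004, "x": 0.035, "y": -0.001, "z": 0.0, "hand": -1.0},
{"ax": -0.001, "ay": -0.001, "az": 0.004, "x": 0.035, "y": -0.001, "z": 0.0, "hand": -1.0},
{"ax": 0.0, "ay": 0.0, "az": 0.004, "x": 0.034, "y": -0.001, "z": 0.0, "hand": -1.0},
{"ax": -0.001, "ay": -0.001, "az": 0.004, "x": 0.034, "y": -0.002, "z": 0.0, "hand": -1.0},
{"ax": 0.0, "ay": 0.0, "az": 0.004, "x": 0.035, "y": -0.002, "z": 0.0, "hand": -1.0},
{"ax": -0.001, "ay": -0.001, "az": 0.005, "x": 0.034, "y": -0.001, "z": 0.0, "hand": -1.0},
{"ax": 0.0, "ay": 0.0, "az": 0.004, "x": 0.035, "y": -0.002, "z": -0.001, "hand": -1.0}]
```

Emit:
carry_out --moves '[{"ax":-0.001,"ay":0,"az":0.004,"x":0.015,"y":0,"z":-0.001,"hand":-1},{"ax":-0.001,"ay":-0.001,"az":0.004,"x":0.03,"y":0,"z":-0.001,"hand":-1},{"ax":-0.001,"ay":0,"az":0.004,"x":0.035,"y":0,"z":0,"hand":-1},{"ax":-0.001,"ay":-0.001,"az":0.004,"x":0.035,"y":0,"z":0,"hand":-1},{"ax":-0.001,"ay":0,"az":0.004,"x":0.035,"y":0,"z":-0.001,"hand":-1},{"ax":-0.001,"ay":-0.001,"az":0.004,"x":0.035,"y":0,"z":0,"hand":-1},{"ax":0,"ay":0,"az":0.004,"x":0.035,"y":0,"z":-0.001,"hand":-1},{"ax":-0.001,"ay":-0.001,"az":0.004,"x":0.035,"y":-0.001,"z":0,"hand":-1},{"ax":0,"ay":0,"az":0.004,"x":0.035,"y":-0.001,"z":-0.001,"hand":-1},{"ax":-0.001,"ay":-0.001,"az":0.004,"x":0.035,"y":-0.001,"z":0,"hand":-1},{"ax":0,"ay":0,"az":0.004,"x":0.035,"y":-0.001,"z":-0.001,"hand":-1},{"ax":-0.001,"ay":-0.001,"az":0.004,"x":0.035,"y":-0.001,"z":0,"hand":-1},{"ax":0,"ay":0,"az":0.004,"x":0.035,"y":-0.001,"z":0,"hand":-1},{"ax":-0.001,"ay":-0.001,"az":0.004,"x":0.035,"y":-0.001,"z":0,"hand":-1},{"ax":0,"ay":0,"az":0.004,"x":0.035,"y":-0.002,"z":0,"hand":-1},{"ax":0,"ay":0,"az":0.004,"x":0.03,"y":-0.002,"z":0,"hand":-1},{"ax":0,"ay":0,"az":0.004,"x":0.02,"y":-0.001,"z":0,"hand":-1},{"ax":0,"ay":0,"az":0,"x":0.008,"y":0,"z":0,"hand":-1},{"ax":0,"ay":0,"az":0,"x":0,"y":0,"z":0,"hand":-1},{"ax":0,"ay":0,"az":0,"x":0,"y":0,"z":0,"hand":-1}]'

```text
t: 29.3
ee_pos: [0.5144, 0.288, 0.1737]
ee_rot: [-3.109, -0.007, 1.548]
wrist_force: [0.5, -0.4, -4.7]
gripper_width: 0.484
```

```bash
python3 - <<'E'
from h import *
st()
plan([(.525,.2885,.12,1.54)],-1,step=.02)
E
```

```text
t 29.3 p [0.5144 0.288  0.1737] r [-3.1088 -0.0068  1.5477] F [ 0.5 -0.4 -4.7] w 0.484
3
[{"ax": -0.011, "ay": -0.002, "az": 0.003, "x": 0.0, "y": 0.004, "z": 0.018, "hand": -1.0},
{"ax": -0.011, "ay": -0.002, "az": 0.002, "x": 0.0, "y": 0.004, "z": 0.018, "hand": -1.0},
{"ax": -0.011, "ay": -0.003, "az": 0.003, "x": 0.001, "y": 0.004, "z": 0.017, "hand": -1.0}]
```

Emit:
carry_out --moves '[{"ax":-0.008,"ay":-0.002,"az":0.002,"x":0.001,"y":0.003,"z":0.012,"hand":-1},{"ax":-0.008,"ay":-0.002,"az":0.002,"x":0.001,"y":0.003,"z":0.015,"hand":-1},{"ax":-0.008,"ay":-0.002,"az":0.002,"x":0.002,"y":0.002,"z":0.015,"hand":-1},{"ax":-0.008,"ay":-0.001,"az":0.002,"x":0.002,"y":0.001,"z":0.015,"hand":-1},{"ax":0,"ay":0,"az":0,"x":0.001,"y":0,"z":0.01,"hand":-1},{"ax":0,"ay":0,"az":0,"x":0,"y":0,"z":0.005,"hand":-1},{"ax":0,"ay":0,"az":0,"x":0,"y":0,"z":0,"hand":-1},{"ax":0,"ay":0,"az":0,"x":0,"y":0,"z":0,"hand":-1}]'

```text
t: 30.1
ee_pos: [0.5258, 0.2815, 0.1008]
ee_rot: [3.14, 0.006, 1.522]
wrist_force: [0.4, -0.5, -4.2]
gripper_width: 0.48
```

```bash
python3 - <<'E'
from h import *
st()
plan([(.525,.2885,.05,1.54)],-1,step=.01)
E
```

```text
t 30.1 p [0.5258 0.2815 0.1008] r [3.14   0.0061 1.5225] F [ 0.4 -0.5 -4.2] w 0.48
6
[{"ax": 0.0, "ay": 0.001, "az": -0.003, "x": 0.001, "y": 0.0, "z": 0.008, "hand": -1.0},
{"ax": 0.0, "ay": 0.001, "az": -0.003, "x": 0.001, "y": 0.0, "z": 0.009, "hand": -1.0},
{"ax": 0.0, "ay": 0.001, "az": -0.003, "x": 0.001, "y": 0.0, "z": 0.008, "hand": -1.0},
{"ax": 0.001, "ay": 0.001, "az": -0.003, "x": 0.001, "y": 0.0, "z": 0.009, "hand": -1.0},
{"ax": 0.0, "ay": 0.001, "az": -0.003, "x": 0.002, "y": -0.001, "z": 0.008, "hand": -1.0},
{"ax": 0.001, "ay": 0.001, "az": -0.003, "x": 0.001, "y": 0.0, "z": 0.009, "hand": -1.0}]
```

Emit:
carry_out --moves '[{"ax":0,"ay":0.001,"az":-0.003,"x":0.004,"y":0,"z":0.006,"hand":-1},{"ax":0,"ay":0.001,"az":-0.003,"x":0.003,"y":0,"z":0.008,"hand":-1},{"ax":0,"ay":0.001,"az":-0.003,"x":0.001,"y":0,"z":0.008,"hand":-1},{"ax":0,"ay":0.001,"az":-0.003,"x":0,"y":0,"z":0.006,"hand":-1},{"ax":0,"ay":0,"az":0,"x":0,"y":0,"z":0.004,"hand":-1},{"ax":0,"ay":0,"az":0,"x":0,"y":0,"z":0,"hand":-1},{"ax":0,"ay":0,"az":0,"x":0,"y":0,"z":0,"hand":-1}]'

```text
t: 30.8
ee_pos: [0.5271, 0.2907, 0.0669]
ee_rot: [3.138, 0.0, 1.536]
wrist_force: [0.4, 0.1, -4.0]
gripper_width: 0.483
```

```bash
python3 - <<'E'
from h import *
st()
plan([(.525,.2885,.05,1.54)],-1,step=.006)
E
```

```text
t 30.8 p [0.5271 0.2907 0.0669] r [3.1384e+00 4.0000e-04 1.5360e+00] F [ 0.4  0.1 -4. ] w 0.483
3
[{"ax": 0.001, "ay": 0.0, "az": -0.001, "x": -0.001, "y": -0.001, "z": 0.006, "hand": -1.0},
{"ax": 0.001, "ay": 0.0, "az": -0.002, "x": -0.001, "y": -0.001, "z": 0.005, "hand": -1.0},
{"ax": 0.001, "ay": 0.0, "az": -0.001, "x": 0.0, "y": 0.0, "z": 0.006, "hand": -1.0}]
```

Emit:
carry_out --moves '[{"ax":0.001,"ay":0,"az":-0.001,"x":-0.001,"y":-0.001,"z":0.006,"hand":-1},{"ax":0.001,"ay":0,"az":-0.002,"x":-0.001,"y":-0.001,"z":0.005,"hand":-1},{"ax":0.001,"ay":0,"az":0,"x":0,"y":0,"z":0.004,"hand":-1},{"ax":0,"ay":0,"az":0,"x":0,"y":0,"z":0.001,"hand":-1},{"ax":0,"ay":0,"az":0,"x":0,"y":0,"z":0,"hand":-1},{"ax":0,"ay":0,"az":0,"x":0,"y":0,"z":0,"hand":-1}]'

```text
t: 31.4
ee_pos: [0.5253, 0.2884, 0.0499]
ee_rot: [3.141, 0.0, 1.539]
wrist_force: [0.3, 0.3, -5.3]
gripper_width: 0.48
```

```bash
python3 - <<'E'
from h import *
st()
E
```

```text
t 31.4 p [0.5253 0.2884 0.0499] r [3.1409e+00 2.0000e-04 1.5390e+00] F [ 0.3  0.3 -5.3] w 0.48
```

Emit:
carry_out --moves '[{"ax":0,"ay":0,"az":0,"x":0,"y":0,"z":0.001,"hand":-1},{"ax":0,"ay":0,"az":0,"x":0,"y":0,"z":0.0005,"hand":-1},{"ax":0,"ay":0,"az":0,"x":0,"y":0,"z":0,"hand":0.05},{"ax":0,"ay":0,"az":0,"x":0,"y":0,"z":0,"hand":0.2},{"ax":0,"ay":0,"az":0,"x":0,"y":0,"z":0,"hand":0.4},{"ax":0,"ay":0,"az":0,"x":0,"y":0,"z":0,"hand":0.5},{"ax":0,"ay":0,"az":0,"x":0,"y":0,"z":0,"hand":0.5},{"ax":0,"ay":0,"az":0,"x":0,"y":0,"z":0,"hand":0.5}]'

```text
t: 32.2
ee_pos: [0.5283, 0.2897, 0.0514]
ee_rot: [3.135, -0.003, 1.539]
wrist_force: [0.7, -0.2, -0.2]
gripper_width: 0.751
```

Emit:
carry_out --moves '[{"ax":0,"ay":0,"az":0,"x":0,"y":0,"z":-0.015,"hand":0.5},{"ax":0,"ay":0,"az":0,"x":0,"y":0,"z":-0.03,"hand":0.5},{"ax":0,"ay":0,"az":0,"x":0,"y":0,"z":-0.03,"hand":0.5},{"ax":0,"ay":0,"az":0,"x":0,"y":0,"z":-0.03,"hand":0.5},{"ax":0,"ay":0,"az":0,"x":0,"y":0,"z":-0.02,"hand":0.5}]'

```text
t: 32.7
ee_pos: [0.5258, 0.288, 0.1813]
ee_rot: [3.139, -0.0, 1.538]
wrist_force: [0.9, -0.5, -0.4]
gripper_width: 0.747
```

```bash
python3 - <<'E'
from h import *
st()
plan([(.5632,-.387,.21,1.608)],.5,step=.045)
E
```

```text
t 32.7 p [0.5258 0.288  0.1813] r [ 3.1394e+00 -1.0000e-04  1.5377e+00] F [ 0.9 -0.5 -0.4] w 0.747
16
[{"ax": 0.0, "ay": 0.0, "az": -0.004, "x": -0.042, "y": 0.004, "z": -0.002, "hand": 0.5},
{"ax": 0.0, "ay": 0.0, "az": -0.004, "x": -0.042, "y": 0.004, "z": -0.002, "hand": 0.5},
{"ax": 0.0, "ay": 0.0, "az": -0.004, "x": -0.042, "y": 0.003, "z": -0.002, "hand": 0.5},
{"ax": 0.0, "ay": 0.0, "az": -0.004, "x": -0.042, "y": 0.003, "z": -0.002, "hand": 0.5},
{"ax": 0.0, "ay": 0.0, "az": -0.005, "x": -0.042, "y": 0.003, "z": -0.002, "hand": 0.5},
{"ax": 0.0, "ay": 0.0, "az": -0.004, "x": -0.042, "y": 0.003, "z": -0.002, "hand": 0.5},
{"ax": 0.0, "ay": 0.0, "az": -0.005, "x": -0.042, "y": 0.003, "z": -0.002, "hand": 0.5},
{"ax": 0.0, "ay": 0.0, "az": -0.004, "x": -0.042, "y": 0.002, "z": -0.002, "hand": 0.5},
{"ax": 0.0, "ay": 0.0, "az": -0.005, "x": -0.042, "y": 0.002, "z": -0.002, "hand": 0.5},
{"ax": 0.0, "ay": 0.0, "az": -0.004, "x": -0.042, "y": 0.002, "z": -0.002, "hand": 0.5},
{"ax": 0.0, "ay": 0.0, "az": -0.005, "x": -0.042, "y": 0.002, "z": -0.001, "hand": 0.5},
{"ax": 0.0, "ay": 0.0, "az": -0.004, "x": -0.043, "y": 0.002, "z": -0.002, "hand": 0.5},
{"ax": 0.001, "ay": 0.0, "az": -0.005, "x": -0.042, "y": 0.002, "z": -0.001, "hand": 0.5},
{"ax": 0.0, "ay": 0.0, "az": -0.004, "x": -0.043, "y": 0.001, "z": -0.002, "hand": 0.5},
{"ax": 0.001, "ay": 0.0, "az": -0.005, "x": -0.042, "y": 0.001, "z": -0.001, "hand": 0.5},
{"ax": 0.0, "ay": 0.0, "az": -0.004, "x": -0.043, "y": 0.001, "z": -0.002, "hand": 0.5}]
```

Emit:
carry_out --moves '[{"ax":0,"ay":0,"az":-0.004,"x":-0.03,"y":0.003,"z":-0.002,"hand":0.5},{"ax":0.001,"ay":0,"az":-0.004,"x":-0.042,"y":0.003,"z":-0.002,"hand":0.5},{"ax":0.001,"ay":0,"az":-0.004,"x":-0.042,"y":0.003,"z":-0.002,"hand":0.5},{"ax":0.001,"ay":0,"az":-0.004,"x":-0.042,"y":0.003,"z":-0.001,"hand":0.5},{"ax":0.001,"ay":0,"az":-0.004,"x":-0.042,"y":0.003,"z":-0.001,"hand":0.5},{"ax":0.001,"ay":0,"az":-0.004,"x":-0.042,"y":0.003,"z":-0.001,"hand":0.5},{"ax":0.001,"ay":0,"az":-0.004,"x":-0.042,"y":0.003,"z":-0.001,"hand":0.5},{"ax":0.001,"ay":0,"az":-0.004,"x":-0.042,"y":0.002,"z":-0.001,"hand":0.5},{"ax":0.001,"ay":0,"az":-0.004,"x":-0.042,"y":0.002,"z":-0.001,"hand":0.5},{"ax":0.001,"ay":0,"az":-0.004,"x":-0.042,"y":0.002,"z":0,"hand":0.5},{"ax":0.001,"ay":0,"az":-0.004,"x":-0.042,"y":0.002,"z":0,"hand":0.5},{"ax":0.001,"ay":0,"az":-0.004,"x":-0.042,"y":0.002,"z":0,"hand":0.5},{"ax":0.001,"ay":0,"az":-0.004,"x":-0.042,"y":0.002,"z":0,"hand":0.5},{"ax":0.001,"ay":0,"az":-0.004,"x":-0.042,"y":0.001,"z":0,"hand":0.5},{"ax":0,"ay":0,"az":-0.004,"x":-0.042,"y":0.001,"z":0,"hand":0.5},{"ax":0,"ay":0,"az":-0.004,"x":-0.03,"y":0.001,"z":0,"hand":0.5},{"ax":0,"ay":0,"az":0,"x":-0.012,"y":0,"z":0,"hand":0.5},{"ax":0,"ay":0,"az":0,"x":0,"y":0,"z":0,"hand":0.5},{"ax":0,"ay":0,"az":0,"x":0,"y":0,"z":0,"hand":0.5},{"ax":0,"ay":0,"az":0,"x":0,"y":0,"z":0,"hand":0.5}]'

```text
t: 34.7
ee_pos: [0.5682, -0.3929, 0.2142]
ee_rot: [3.127, -0.004, 1.61]
wrist_force: [-0.2, -0.7, -0.2]
gripper_width: 0.749
```

```bash
python3 - <<'E'
from h import *
st()
p,d=eyes.snapshot("top"); cv2.imwrite("pics/top3.png",p[:,:,::-1]); P=cloud("top",d)
tops(P,[("ram",.089,.521,.1445),("boss",.079,.523,.216),("die",.069,.525,.2885)])
p,d,c=look("w4"); tops(cloud("wrist",d,c),[("rod",.104,.563,-.387)])
plan([(.5632,-.387,.13,1.608)],.5,step=.02)
E
```

```text
t 34.7 p [ 0.5682 -0.3929  0.2142] r [ 3.1275 -0.0043  1.6104] F [-0.2 -0.7 -0.2] w 0.749
ram 44 z 0.0892 [0.5209 0.145 ] [0.0149 0.0129] 89.5
boss 72 z 0.0788 [0.5224 0.2163] [0.0194 0.0173] 88.6
die 327 z 0.0689 [0.5241 0.2877] [0.0438 0.0441] 85.8
rod 470 z 0.1038 [ 0.5639 -0.3877] [0.0203 0.0209] 2.5
5
[{"ax": 0.003, "ay": -0.001, "az": 0.001, "x": 0.001, "y": -0.001, "z": 0.017, "hand": 0.5},
{"ax": 0.003, "ay": -0.001, "az": 0.001, "x": 0.001, "y": -0.001, "z": 0.017, "hand": 0.5},
{"ax": 0.003, "ay": -0.001, "az": 0.0, "x": 0.001, "y": -0.001, "z": 0.017, "hand": 0.5},
{"ax": 0.003, "ay": -0.001, "az": 0.001, "x": 0.001, "y": -0.001, "z": 0.017, "hand": 0.5},
{"ax": 0.002, "ay": -0.001, "az": 0.0, "x": 0.002, "y": -0.002, "z": 0.016, "hand": 0.5}]
```

View pics/w4.png

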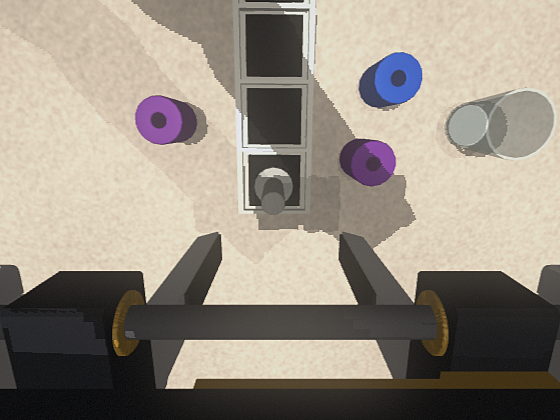

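Emit:
carry_out --moves '[{"ax":0.003,"ay":-0.001,"az":0,"x":0.001,"y":-0.001,"z":0.014,"hand":0.5},{"ax":0.003,"ay":-0.001,"az":0,"x":0.001,"y":-0.001,"z":0.017,"hand":0.5},{"ax":0.003,"ay":-0.001,"az":0,"x":0.001,"y":-0.001,"z":0.017,"hand":0.5},{"ax":0.003,"ay":-0.001,"az":0,"x":0.001,"y":-0.001,"z":0.015,"hand":0.5},{"ax":0,"ay":0,"az":0,"x":0,"y":0,"z":0.007,"hand":0.5},{"ax":0,"ay":0,"az":0,"x":0,"y":0,"z":0,"hand":0.5},{"ax":0,"ay":0,"az":0,"x":0,"y":0,"z":0,"hand":0.5}]'

```text
t: 35.5
ee_pos: [0.5666, -0.3799, 0.138]
ee_rot: [3.141, -0.005, 1.62]
wrist_force: [0.6, 0.2, -0.7]
gripper_width: 0.752
```

```bash
python3 - <<'E'
from h import *
st()
plan([(.5635,-.3875,.07,1.608)],.5,step=.012)
E
```

```text
t 35.5 p [ 0.5666 -0.3799  0.138 ] r [ 3.1413 -0.0051  1.6197] F [ 0.6  0.2 -0.7] w 0.752
6
[{"ax": 0.0, "ay": -0.001, "az": 0.002, "x": -0.001, "y": -0.001, "z": 0.011, "hand": 0.5},
{"ax": 0.0, "ay": -0.001, "az": 0.002, "x": -0.001, "y": -0.001, "z": 0.011, "hand": 0.5},
{"ax": 0.0, "ay": -0.001, "az": 0.002, "x": -0.001, "y": 0.0, "z": 0.011, "hand": 0.5},
{"ax": 0.0, "ay": -0.001, "az": 0.002, "x": -0.002, "y": 0.0, "z": 0.012, "hand": 0.5},
{"ax": 0.0, "ay": -0.001, "az": 0.002, "x": -0.001, "y": -0.001, "z": 0.011, "hand": 0.5},
{"ax": 0.0, "ay": 0.0, "az": 0.002, "x": -0.002, "y": 0.0, "z": 0.012, "hand": 0.5}]
```

Emit:
carry_out --moves '[{"ax":0,"ay":-0.001,"az":0.002,"x":-0.003,"y":-0.001,"z":0.008,"hand":0.5},{"ax":0,"ay":-0.001,"az":0.002,"x":-0.002,"y":-0.001,"z":0.011,"hand":0.5},{"ax":0,"ay":-0.001,"az":0.002,"x":-0.001,"y":-0.001,"z":0.011,"hand":0.5},{"ax":0,"ay":-0.001,"az":0.002,"x":-0.001,"y":0,"z":0.012,"hand":0.5},{"ax":0,"ay":-0.001,"az":0.002,"x":0,"y":0,"z":0.01,"hand":0.5},{"ax":0,"ay":0,"az":0,"x":0,"y":0,"z":0.006,"hand":0.5},{"ax":0,"ay":0,"az":0,"x":0,"y":0,"z":0,"hand":0.5},{"ax":0,"ay":0,"az":0,"x":0,"y":0,"z":0,"hand":0.5}]'

```text
t: 36.3
ee_pos: [0.564, -0.3886, 0.0755]
ee_rot: [3.14, 0.001, 1.608]
wrist_force: [-0.2, -0.2, -1.1]
gripper_width: 0.75
```

```bash
python3 - <<'E'
from h import *
st()
plan([(.5635,-.3875,.07,1.608)],.5,step=.012)
E
```

```text
t 36.3 p [ 0.564  -0.3886  0.0755] r [3.1403e+00 1.5000e-03 1.6081e+00] F [-0.2 -0.2 -1.1] w 0.75
1
[{"ax": 0.001, "ay": 0.001, "az": 0.0, "x": 0.001, "y": 0.0, "z": 0.005, "hand": 0.5}]
```

Emit:
carry_out --moves '[{"ax":0.001,"ay":0.001,"az":0,"x":0.001,"y":-0.001,"z":0.005,"hand":0.2},{"ax":0,"ay":0,"az":0,"x":0,"y":0,"z":0,"hand":-0.1},{"ax":0,"ay":0,"az":0,"x":0,"y":0,"z":0,"hand":-0.3},{"ax":0,"ay":0,"az":0,"x":0,"y":0,"z":0,"hand":-0.45},{"ax":0,"ay":0,"az":0,"x":0,"y":0,"z":0,"hand":-0.6},{"ax":0,"ay":0,"az":0,"x":0,"y":0,"z":0,"hand":-1},{"ax":0,"ay":0,"az":0,"x":0,"y":0,"z":0,"hand":-1},{"ax":0,"ay":0,"az":0,"x":0,"y":0,"z":0,"hand":-1},{"ax":0,"ay":0,"az":0,"x":0,"y":0,"z":0,"hand":-1}]'

```text
t: 37.2
ee_pos: [0.5639, -0.388, 0.0718]
ee_rot: [3.139, 0.002, 1.609]
wrist_force: [-0.1, -0.5, -0.7]
gripper_width: 0.229
```

Emit:
carry_out --moves '[{"ax":0,"ay":0,"az":0,"x":0,"y":0,"z":-0.01,"hand":-1},{"ax":0,"ay":0,"az":0,"x":0,"y":0,"z":-0.02,"hand":-1},{"ax":0,"ay":0,"az":0,"x":0,"y":0,"z":-0.02,"hand":-1},{"ax":0,"ay":0,"az":0,"x":0,"y":0,"z":-0.02,"hand":-1},{"ax":0,"ay":0,"az":0,"x":0,"y":0,"z":-0.02,"hand":-1},{"ax":0,"ay":0,"az":0,"x":0,"y":0,"z":-0.015,"hand":-1},{"ax":0,"ay":0,"az":0,"x":0,"y":0,"z":-0.012,"hand":-1},{"ax":0,"ay":0,"az":0,"x":0,"y":0,"z":-0.01,"hand":-1},{"ax":0,"ay":0,"az":0,"x":0,"y":0,"z":0,"hand":-1},{"ax":0,"ay":0,"az":0,"x":0,"y":0,"z":0,"hand":-1}]'

```text
t: 38.2
ee_pos: [0.5609, -0.3854, 0.2036]
ee_rot: [-3.138, -0.003, 1.608]
wrist_force: [0.3, 0.7, -2.9]
gripper_width: 0.231
```

```bash
python3 - <<'E'
from h import *
st()
plan([(.538,.0,.20,1.57),(.538,.35,.20,1.54)],-1,step=.035)
E
```

```text
t 38.2 p [ 0.5609 -0.3854  0.2036] r [-3.1378 -0.0035  1.6079] F [ 0.3  0.7 -2.9] w 0.231
22
[{"ax": 0.0, "ay": 0.0, "az": 0.003, "x": 0.032, "y": -0.001, "z": 0.0, "hand": -1.0},
{"ax": 0.0, "ay": 0.0, "az": 0.003, "x": 0.032, "y": -0.001, "z": 0.0, "hand": -1.0},
{"ax": 0.0, "ay": 0.0, "az": 0.003, "x": 0.032, "y": -0.001, "z": 0.001, "hand": -1.0},
{"ax": 0.0, "ay": 0.0, "az": 0.003, "x": 0.032, "y": -0.001, "z": 0.0, "hand": -1.0},
{"ax": 0.0, "ay": 0.0, "az": 0.003, "x": 0.032, "y": -0.001, "z": 0.001, "hand": -1.0},
{"ax": -0.001, "ay": 0.0, "az": 0.003, "x": 0.032, "y": -0.001, "z": 0.0, "hand": -1.0},
{"ax": 0.0, "ay": -0.001, "az": 0.003, "x": 0.032, "y": -0.001, "z": 0.001, "hand": -1.0},
{"ax": -0.001, "ay": 0.0, "az": 0.003, "x": 0.032, "y": -0.001, "z": 0.0, "hand": -1.0},
{"ax": 0.0, "ay": -0.001, "az": 0.003, "x": 0.032, "y": -0.002, "z": 0.0, "hand": -1.0},
{"ax": -0.001, "ay": 0.0, "az": 0.004, "x": 0.033, "y": -0.002, "z": 0.001, "hand": -1.0},
{"ax": 0.0, "ay": -0.001, "az": 0.003, "x": 0.032, "y": -0.001, "z": 0.0, "hand": -1.0},
{"ax": -0.001, "ay": 0.0, "az": 0.
[... 201 characters left out ...]
: 0.0, "hand": -1.0},
{"ax": 0.0, "ay": 0.0, "az": 0.003, "x": 0.035, "y": 0.0, "z": 0.0, "hand": -1.0},
{"ax": 0.0, "ay": 0.0, "az": 0.003, "x": 0.035, "y": 0.0, "z": 0.0, "hand": -1.0},
{"ax": 0.0, "ay": 0.0, "az": 0.003, "x": 0.035, "y": -0.001, "z": 0.0, "hand": -1.0},
{"ax": 0.0, "ay": 0.0, "az": 0.003, "x": 0.035, "y": -0.001, "z": 0.0, "hand": -1.0},
{"ax": 0.0, "ay": 0.0, "az": 0.003, "x": 0.035, "y": -0.001, "z": 0.0, "hand": -1.0},
{"ax": 0.0, "ay": 0.0, "az": 0.003, "x": 0.035, "y": -0.001, "z": 0.0, "hand": -1.0},
{"ax": 0.0, "ay": 0.0, "az": 0.003, "x": 0.035, "y": 0.0, "z": 0.0, "hand": -1.0},
{"ax": 0.0, "ay": 0.0, "az": 0.003, "x": 0.035, "y": -0.001, "z": 0.0, "hand": -1.0}]
```

Emit:
carry_out --moves '[{"ax":0,"ay":0,"az":0.003,"x":0.015,"y":0,"z":0,"hand":-1},{"ax":0,"ay":0,"az":0.003,"x":0.03,"y":-0.001,"z":0,"hand":-1},{"ax":0,"ay":0,"az":0.003,"x":0.035,"y":0,"z":0,"hand":-1},{"ax":0,"ay":0,"az":0.003,"x":0.035,"y":-0.001,"z":0,"hand":-1},{"ax":-0.001,"ay":0,"az":0.003,"x":0.035,"y":0,"z":0,"hand":-1},{"ax":-0.001,"ay":0,"az":0.003,"x":0.035,"y":-0.001,"z":0,"hand":-1},{"ax":-0.001,"ay":-0.001,"az":0.003,"x":0.035,"y":0,"z":0,"hand":-1},{"ax":-0.001,"ay":0,"az":0.003,"x":0.035,"y":-0.001,"z":0,"hand":-1},{"ax":-0.001,"ay":-0.001,"az":0.003,"x":0.035,"y":0,"z":0,"hand":-1},{"ax":-0.001,"ay":0,"az":0.003,"x":0.035,"y":-0.001,"z":0,"hand":-1},{"ax":-0.001,"ay":-0.001,"az":0.003,"x":0.035,"y":0,"z":0,"hand":-1},{"ax":-0.001,"ay":0,"az":0.003,"x":0.035,"y":-0.001,"z":0,"hand":-1}]'

```text
t: 39.4
ee_pos: [0.5365, 0.0332, 0.1962]
ee_rot: [-3.127, -0.008, 1.566]
wrist_force: [-0.0, -0.5, -3.1]
gripper_width: 0.229
```

```bash
python3 - <<'E'
from h import *
st()
plan([(.53,.352,.20,1.54)],-1,step=.035)
E
```

```text
t 39.4 p [0.5365 0.0332 0.1962] r [-3.127  -0.0076  1.5658] F [-0.  -0.5 -3.1] w 0.229
10
[{"ax": -0.001, "ay": -0.001, "az": 0.003, "x": 0.032, "y": -0.001, "z": 0.0, "hand": -1.0},
{"ax": -0.002, "ay": -0.001, "az": 0.003, "x": 0.032, "y": -0.001, "z": 0.0, "hand": -1.0},
{"ax": -0.001, "ay": -0.001, "az": 0.002, "x": 0.032, "y": -0.001, "z": 0.0, "hand": -1.0},
{"ax": -0.002, "ay": -0.001, "az": 0.003, "x": 0.032, "y": -0.001, "z": 0.0, "hand": -1.0},
{"ax": -0.001, "ay": -0.001, "az": 0.002, "x": 0.032, "y": -0.001, "z": 0.0, "hand": -1.0},
{"ax": -0.002, "ay": 0.0, "az": 0.003, "x": 0.032, "y": -0.001, "z": 0.0, "hand": -1.0},
{"ax": -0.001, "ay": -0.001, "az": 0.002, "x": 0.032, "y": -0.001, "z": -0.001, "hand": -1.0},
{"ax": -0.002, "ay": 0.0, "az": 0.003, "x": 0.032, "y": -0.002, "z": -0.001, "hand": -1.0},
{"ax": -0.001, "ay": -0.001, "az": 0.002, "x": 0.031, "y": -0.001, "z": 0.0, "hand": -1.0},
{"ax": -0.002, "ay": 0.0, "az": 0.003, "x": 0.032, "y": -0.002, "z": -0.001, "hand": -1.0}]
```

Emit:
carry_out --moves '[{"ax":-0.002,"ay":-0.001,"az":0.003,"x":0.032,"y":-0.001,"z":-0.001,"hand":-1},{"ax":-0.002,"ay":-0.001,"az":0.003,"x":0.032,"y":-0.001,"z":0,"hand":-1},{"ax":-0.002,"ay":-0.001,"az":0.002,"x":0.032,"y":0,"z":-0.001,"hand":-1},{"ax":-0.002,"ay":-0.001,"az":0.003,"x":0.032,"y":0,"z":0,"hand":-1},{"ax":-0.002,"ay":-0.001,"az":0.002,"x":0.032,"y":0,"z":-0.001,"hand":-1},{"ax":-0.002,"ay":0,"az":0.003,"x":0.032,"y":0,"z":0,"hand":-1},{"ax":-0.002,"ay":-0.001,"az":0.002,"x":0.032,"y":0,"z":-0.001,"hand":-1},{"ax":-0.002,"ay":0,"az":0.003,"x":0.03,"y":0,"z":0,"hand":-1},{"ax":-0.002,"ay":0,"az":0.002,"x":0.025,"y":0,"z":0,"hand":-1},{"ax":-0.001,"ay":0,"az":0.002,"x":0.015,"y":0,"z":0,"hand":-1},{"ax":0,"ay":0,"az":0,"x":0.005,"y":0,"z":0,"hand":-1},{"ax":0,"ay":0,"az":0,"x":0,"y":0,"z":0,"hand":-1},{"ax":0,"ay":0,"az":0,"x":0,"y":0,"z":0,"hand":-1}]'

```text
t: 40.7
ee_pos: [0.5163, 0.3586, 0.1928]
ee_rot: [-3.123, -0.0, 1.557]
wrist_force: [0.1, -0.1, -1.9]
gripper_width: 0.225
```

```bash
python3 - <<'E'
from h import *
st(); look("w5")
plan([(.527,.3605,.13,1.54)],-1,step=.02)
E
```

```text
t 40.7 p [0.5163 0.3586 0.1928] r [-3.1230e+00 -3.0000e-04  1.5571e+00] F [ 0.1 -0.1 -1.9] w 0.225
4
[{"ax": -0.005, "ay": 0.0, "az": 0.004, "x": 0.001, "y": 0.003, "z": 0.016, "hand": -1.0},
{"ax": -0.005, "ay": 0.0, "az": 0.004, "x": 0.0, "y": 0.003, "z": 0.016, "hand": -1.0},
{"ax": -0.004, "ay": 0.0, "az": 0.004, "x": 0.001, "y": 0.003, "z": 0.015, "hand": -1.0},
{"ax": -0.005, "ay": 0.0, "az": 0.004, "x": 0.0, "y": 0.002, "z": 0.016, "hand": -1.0}]
```

View pics/w5.png

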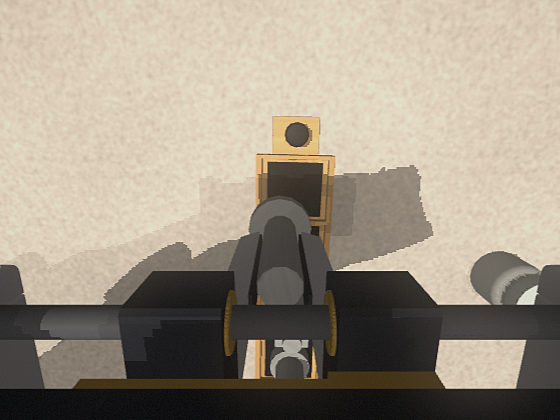

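The rod hangs upright between the fingers at (280,250). The last empty bay, beside the wooden rack's knob (297,133), lies below it, and the jar at (505,285) is clear.

Emit:
carry_out --moves '[{"ax":-0.005,"ay":0,"az":0.004,"x":0.001,"y":0.003,"z":0.012,"hand":-1},{"ax":-0.005,"ay":0,"az":0.004,"x":0.001,"y":0.003,"z":0.016,"hand":-1},{"ax":-0.005,"ay":0,"az":0.004,"x":0.002,"y":0.002,"z":0.016,"hand":-1},{"ax":-0.004,"ay":0,"az":0.004,"x":0.002,"y":0.002,"z":0.015,"hand":-1},{"ax":0,"ay":0,"az":0,"x":0.001,"y":0,"z":0.008,"hand":-1},{"ax":0,"ay":0,"az":0,"x":0,"y":0,"z":0,"hand":-1},{"ax":0,"ay":0,"az":0,"x":0,"y":0,"z":0,"hand":-1}]'

```text
t: 41.45
ee_pos: [0.5298, 0.3564, 0.1215]
ee_rot: [3.139, 0.003, 1.527]
wrist_force: [0.1, -0.1, -2.7]
gripper_width: 0.235
```

```bash
python3 - <<'E'
from h import *
st()
plan([(.527,.3605,.073,1.54)],-1,step=.01)
E
```

```text
t 41.45 p [0.5298 0.3564 0.1215] r [3.1386 0.0035 1.5271] F [ 0.1 -0.1 -2.7] w 0.235
5
[{"ax": 0.001, "ay": 0.001, "az": -0.003, "x": 0.001, "y": -0.001, "z": 0.01, "hand": -1.0},
{"ax": 0.0, "ay": 0.001, "az": -0.002, "x": 0.001, "y": -0.001, "z": 0.01, "hand": -1.0},
{"ax": 0.001, "ay": 0.001, "az": -0.003, "x": 0.001, "y": 0.0, "z": 0.009, "hand": -1.0},
{"ax": 0.0, "ay": 0.0, "az": -0.002, "x": 0.001, "y": -0.001, "z": 0.01, "hand": -1.0},
{"ax": 0.001, "ay": 0.001, "az": -0.003, "x": 0.0, "y": 0.0, "z": 0.009, "hand": -1.0}]
```

Emit:
carry_out --moves '[{"ax":0,"ay":0.001,"az":-0.003,"x":0.002,"y":-0.001,"z":0.007,"hand":-1},{"ax":0,"ay":0.001,"az":-0.003,"x":0.002,"y":-0.001,"z":0.008,"hand":-1},{"ax":0,"ay":0.001,"az":-0.003,"x":0.001,"y":-0.001,"z":0.008,"hand":-1},{"ax":0,"ay":0,"az":-0.003,"x":0,"y":0,"z":0.006,"hand":-1},{"ax":0,"ay":0,"az":0,"x":0,"y":0,"z":0.003,"hand":-1},{"ax":0,"ay":0,"az":0,"x":0,"y":0,"z":0,"hand":-1},{"ax":0,"ay":0,"az":0,"x":0,"y":0,"z":0,"hand":-1}]'

```text
t: 42.15
ee_pos: [0.5277, 0.3623, 0.0882]
ee_rot: [3.137, -0.001, 1.54]
wrist_force: [0.1, 0.3, -3.0]
gripper_width: 0.234
```

```bash
python3 - <<'E'
from h import *
st()
plan([(.527,.3605,.073,1.54)],-1,step=.006)
E
```

```text
t 42.15 p [0.5277 0.3623 0.0882] r [ 3.1366e+00 -1.5000e-03  1.5403e+00] F [ 0.1  0.3 -3. ] w 0.234
3
[{"ax": 0.002, "ay": 0.0, "az": 0.0, "x": -0.001, "y": 0.0, "z": 0.005, "hand": -1.0},
{"ax": 0.001, "ay": -0.001, "az": 0.0, "x": 0.0, "y": 0.0, "z": 0.005, "hand": -1.0},
{"ax": 0.002, "ay": 0.0, "az": 0.0, "x": -0.001, "y": -0.001, "z": 0.005, "hand": -1.0}]
```

Emit:
carry_out --moves '[{"ax":0.002,"ay":0,"az":0,"x":-0.001,"y":0,"z":0.005,"hand":-1},{"ax":0.001,"ay":-0.001,"az":0,"x":0,"y":0,"z":0.004,"hand":-1},{"ax":0.001,"ay":0,"az":0,"x":-0.001,"y":0,"z":0.004,"hand":-1},{"ax":0,"ay":0,"az":0,"x":0,"y":0,"z":0.002,"hand":-1},{"ax":0,"ay":0,"az":0,"x":0,"y":0,"z":0,"hand":-1},{"ax":0,"ay":0,"az":0,"x":0,"y":0,"z":0,"hand":-1}]'

```text
t: 42.75
ee_pos: [0.5283, 0.3601, 0.0723]
ee_rot: [3.14, -0.001, 1.54]
wrist_force: [-0.6, 0.1, -3.3]
gripper_width: 0.231
```

```bash
python3 - <<'E'
from h import *
st()
E
```

```text
t 42.75 p [0.5283 0.3601 0.0723] r [ 3.1400e+00 -8.0000e-04  1.5399e+00] F [-0.6  0.1 -3.3] w 0.231
```

Emit:
carry_out --moves '[{"ax":0,"ay":0,"az":0,"x":0,"y":-0.001,"z":0.001,"hand":-1},{"ax":0,"ay":0,"az":0,"x":0,"y":0,"z":0,"hand":-1},{"ax":0,"ay":0,"az":0,"x":0,"y":0,"z":0,"hand":-1}]'

```text
t: 43.05
ee_pos: [0.528, 0.3604, 0.0721]
ee_rot: [3.138, -0.002, 1.54]
wrist_force: [0.2, -0.3, -3.3]
gripper_width: 0.23
```

Emit:
carry_out --moves '[{"ax":0,"ay":0,"az":0,"x":0,"y":0,"z":0,"hand":-0.5},{"ax":0,"ay":0,"az":0,"x":0,"y":0,"z":0,"hand":-0.35},{"ax":0,"ay":0,"az":0,"x":0,"y":0,"z":0,"hand":0},{"ax":0,"ay":0,"az":0,"x":0,"y":0,"z":0,"hand":0.3},{"ax":0,"ay":0,"az":0,"x":0,"y":0,"z":0,"hand":0.5},{"ax":0,"ay":0,"az":0,"x":0,"y":0,"z":0,"hand":0.5},{"ax":0,"ay":0,"az":0,"x":0,"y":0,"z":0,"hand":0.5}]'

```text
t: 43.75
ee_pos: [0.5291, 0.3613, 0.0737]
ee_rot: [3.136, -0.004, 1.54]
wrist_force: [-0.0, 0.1, 0.5]
gripper_width: 0.713
```

Emit:
carry_out --moves '[{"ax":0,"ay":0,"az":0,"x":0,"y":0,"z":-0.015,"hand":0.5},{"ax":0,"ay":0,"az":0,"x":0,"y":0,"z":-0.03,"hand":0.5},{"ax":0,"ay":0,"az":0,"x":0,"y":0,"z":-0.03,"hand":0.5},{"ax":0,"ay":0,"az":0,"x":0,"y":0,"z":-0.03,"hand":0.5},{"ax":0,"ay":0,"az":0,"x":0,"y":0,"z":-0.03,"hand":0.5},{"ax":0,"ay":0,"az":0,"x":-0.02,"y":0,"z":-0.005,"hand":0.5},{"ax":0,"ay":0,"az":0,"x":-0.04,"y":0,"z":0,"hand":0.5},{"ax":0,"ay":0,"az":0,"x":-0.04,"y":0,"z":0,"hand":0.5},{"ax":0,"ay":0,"az":0,"x":-0.04,"y":0,"z":0,"hand":0.5},{"ax":0,"ay":0,"az":0,"x":-0.04,"y":0,"z":0,"hand":0.5},{"ax":0,"ay":0,"az":0,"x":-0.04,"y":0,"z":0,"hand":0.5},{"ax":0,"ay":0,"az":0,"x":-0.04,"y":0,"z":0,"hand":0.5},{"ax":0,"ay":0,"az":0,"x":-0.04,"y":0,"z":0,"hand":0.5},{"ax":0,"ay":0,"az":0,"x":-0.04,"y":0,"z":0,"hand":0.5},{"ax":0,"ay":0,"az":0,"x":-0.03,"y":0,"z":0,"hand":0.5},{"ax":0,"ay":0,"az":0,"x":-0.015,"y":0,"z":0,"hand":0.5},{"ax":0,"ay":0,"az":0,"x":0,"y":0,"z":0,"hand":0.5},{"ax":0,"ay":0,"az":0,"x":0,"y":0,"z":0,"hand":0.5}]'

```text
t: 45.55
ee_pos: [0.5072, -0.0498, 0.2243]
ee_rot: [3.136, -0.003, 1.531]
wrist_force: [-0.5, -0.2, 0.3]
gripper_width: 0.75
```

```bash
python3 - <<'E'
from h import *
st()
p,d=eyes.snapshot("top"); cv2.imwrite("pics/top4.png",p[:,:,::-1]); P=cloud("top",d)
tops(P,[("ram",.089,.521,.1445),("boss",.079,.523,.216),("die",.069,.525,.2885),("rod",.104,.527,.36)])
p,d=eyes.snapshot("side"); cv2.imwrite("pics/side4.png",p[:,:,::-1])
E
```

```text
t 45.55 p [ 0.5072 -0.0498  0.2243] r [ 3.1357e+00 -2.8000e-03  1.5306e+00] F [-0.5 -0.2  0.3] w 0.75
ram 44 z 0.0889 [0.5209 0.1451] [0.0155 0.0129] 87.9
boss 72 z 0.0788 [0.5224 0.2163] [0.0186 0.0173] 88.5
die 322 z 0.069 [0.5241 0.2881] [0.0443 0.044 ] 4.6
rod 88 z 0.1039 [0.527  0.3602] [0.0206 0.0197] 67.3
```

View pics/top4.png

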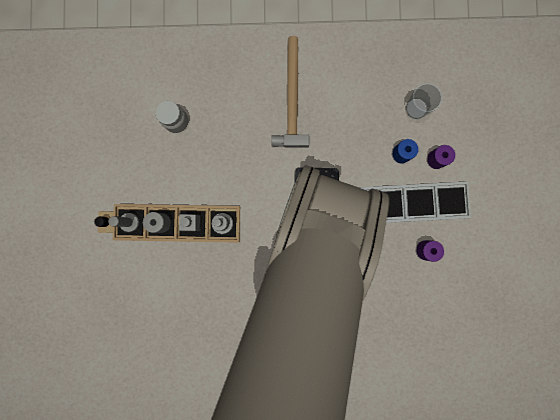

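View pics/side4.png

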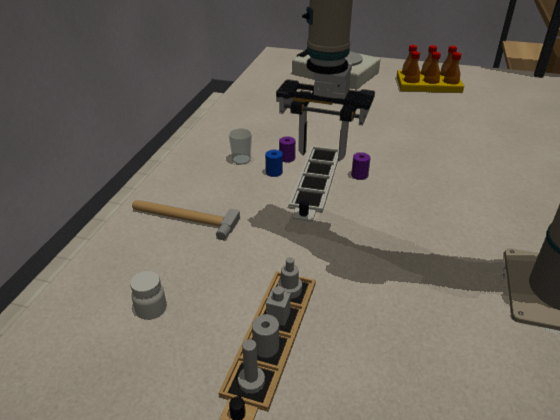

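All four tools stand in their bays at the expected heights. From the wooden rack's knob they are rod, die, anvil and ram. The jar, hammer and beaker are unchanged and the gripper is clear.

```bash
python3 - <<'E'
from bench import ticket
print(ticket.hand_in())
E
```

```text
the job is handed in; nothing more can be done
None
```

All four tools are in the wooden press rack in reverse order, and the job was handed in at about 46 s of the 112 s allowed. The hand-in reported no verdict. Counted from the wooden rack's knob, they stand rod, die, anvil, ram; in the wash rack the order from its knob was ram, anvil, die, rod.

- **Placement:** In the final top-camera depth check, each tool's measured centre was within about 1 mm of its bay's centre as I had measured it. Top heights were 0.089 m (ram), 0.079 m (anvil), 0.069 m (die) and 0.104 m (rod), matching tools standing upright on the bay floor.
- **Other things:** The jar, hammer, beaker and the blue and purple dies appear unmoved in the last pictures, by eye only. The gripper was clear of everything.
- **Disagreement along the way:** One early wrist-camera measurement was about 3 mm off because the arm was still moving. I repeated it at rest and it then agreed with the top camera to about 1 mm. No other check failed.

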